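Line up the paint pots and hold the paint box open at 60 degrees

TASK

Slide the three paint pots along the table, without picking them up, onto the three yellow discs in front of the wooden paint box, one pot standing upright in the middle of each disc in any order, so that they make an even row. Then raise the box's lid to 60 degrees from shut and finish while still holding it there with the fingers, as it would fall shut by itself and the pots are to be put in next. Leave the clear cup, the orange tape measure and the speckled rock where they are.

Things in the scene. Friction and masses are not known exactly. Their poses are not given: they have to be found in the camera images.
- paint_box: fixed light-wood box with a darker lid, 95 (its x) x 300 (its y) x 75 mm high without the lid, 112 mm to the middle of the lid's knob. Origin at the centre of the underside on the table; its x points from its front (the side with the discs, facing the robot) to the hinge side, its y along its length, z up. It stands turned by up to 7 degrees. A parts case with an open lid stands behind it, nothing above it
- disc1 (a point): centre of the flat yellow disc (60 mm across, tape on the table) 99.5 mm in front of the box's centre (52 mm in front of its front wall) and 100 mm toward its +y end; no thickness to feel
- disc2 (a point): centre of the middle yellow disc, same size, 99.5 mm in front of the box's centre
- disc3 (a point): centre of the yellow disc toward the -y end of the box, 100 mm from the middle one
- lid (a joint): angle of the box's lid in rad: 0 shut (as it starts), grows as the front edge rises, 1.047 = 60 degrees, stop at 1.4. It turns freely and falls shut from anywhere in that range. The lid is a wooden board 101 x 306 x 9 mm, about 0.35 kg
- lid_knob (a point): centre of the black ball knob (30 mm across) on the lid, half-way along it, 75 mm in front of the hinge axis and 37 mm above it when shut, 28 mm above the lid's upper face, on a 12 mm wide neck with a 22 mm foot; it moves with the lid
- lid_hinge (a point): middle of the hinge axis, which runs along the box's y at the top of its rear wall, 75 mm above the table
- pot1_center (a point): point on the axis of the round paint pot with the brown colour and cap, 26 mm above its foot. Pot 55 mm high, body a round 48 mm across up to 46 mm, the flip cap above juts out to about 27 mm from the axis; about 90 g, loose, starts upright some 3 to 5 cm in front of the row of discs, turned any way. Its foot drags (friction about 0.6), so a pot pinched and dragged sideways tends to lean and slip; pushed low down from behind it slides upright. z up along the pot
- paint_pot1: the same brown pot; origin under it on the table, about 3 mm off the axis
- pot2_center (a point): point on the axis of the round paint pot with the black colour and cap, 26 mm above its foot. Pot 55 mm high, body a round 48 mm across up to 46 mm, the flip cap above juts out to about 27 mm from the axis; about 90 g, loose, starts upright some 3 to 5 cm in front of the row of discs, turned any way. Its foot drags (friction about 0.6), so a pot pinched and dragged sideways tends to lean and slip; pushed low down from behind it slides upright. z up along the pot
- paint_pot2: the same black pot; origin under it on the table, about 3 mm off the axis
- pot3_center (a point): point on the axis of the round paint pot with the green colour and cap, 26 mm above its foot. Pot 61 mm high, body a round 43 mm across up to 51 mm, the flip cap above juts out to about 24 mm from the axis; about 90 g, loose, starts upright some 3 to 5 cm in front of the row of discs, turned any way. Its foot drags (friction about 0.6), so a pot pinched and dragged sideways tends to lean and slip; pushed low down from behind it slides upright. z up along the pot
- paint_pot3: the same green pot; origin under it on the table, about 3 mm off the axis
- mixing_cup: bystander: clear plastic cup, 66 mm across, 75 mm high, origin at the centre of its foot
- tape_measure: bystander: orange tape measure, 66 x 78 x 38 mm, origin at the centre of its underside
- rock_cast2: bystander: black-and-white speckled plaster rock, 47 x 56 x 29 mm, origin at the centre of its underside
Mind the look-alikes: they are no part of the job. What is shaped like the paint_pot2 but pink or red is not meant.

How it is judged:
By the outcome, as a careful person would: the job done as asked, in the order asked, and still so for the second after the job is handed in, while the arm keeps its last pose, push and grip.
It also fails if it takes over 69 s, if anything falls off the work surface, if the arm or the gripper's body presses on something with over 40 N, if the wrist force passes 120 N, or if a joint passes its speed limit or range.

ROBOT

A 7-joint arm with a two-finger parallel gripper is mounted at the origin on a cart in front of the work surface, level with it; the furniture and walls round the work are solid. World frame = base frame: x ahead of the robot, y to its left, z up, the work surface at z = 0. Lengths are in mm, angles in rad, forces in N, time in s.
With the tool pointing down it reaches from about 400 to 850 mm from the base axis. Payload 10.4 kg.
Tool frame: the origin (TCP) lies at the very end of the fingers, on their centre line; the grasp point (between the pads) lies 19 mm behind it; z points along the fingers, y is the direction in which the jaws open and shut (so a half turn about z gives the same grasp; the last joint's range is limited). The gripper opens to 87 mm and grips with 3 to 60 N. Pads are 19 mm wide; open, the fingers measure 117 mm over their backs; the gripper's body (75 mm by 190 mm) begins 51 mm behind the grasp point.
Start: joints at [1.289, 0.332, -0.065, 1.46, 0.022, 1.35, -0.088], TCP at [159.972, -604.203, 222.576] pointing down, gripper open.
Joint ranges: [-2.6, 2.6], [-0.5, 2.12], [-1.47, 1.34], [0.16, 2.42], [-1.27, 4.41], [0.06, 2.06], [-2.6, 2.6]. Speed limits (rad/s): [2.22, 2.22, 2.79, 2.79, 3.14, 3.14, 3.14].

INTERFACE

Orientations are given as [roll, pitch, yaw] about the fixed x, y, z axes, in that order (R = Rz(yaw) Ry(pitch) Rx(roll)).
In Python, from rig import readout, vision, arm, finder gives the robot as it stands. The module is installed in compiled form; this text tells all that it offers.
- The arm moves only by the shell command python3 -m handwheel 'ROWS' [FORCE]. ROWS is JSON, a list of rows, each an object of numbers: "tx", "ty", "tz": the shift along the tool's x, y, z in cm; "ax", "ay", "az": the turn, a rotation vector about the tool's x, y, z in rad; "hand": the closure, from -1 (fully open) to 1 (shut). In form: [{"tx": .., "ty": .., "tz": .., "ax": .., "ay": .., "az": .., "hand": ..}, ...]. A call has 1 to 12 rows; each row shifts and turns the commanded pose from where the row before left it, along the tool's axes as they then stand; what a row does not reach is not made up. A row lasts 1/10 s, in which the tool goes at most 50 mm and 8.59 degrees, less where a joint would pass 70% of its speed; a pose out of reach is approached as far as the arm can. A call with a gripper value outside its range is refused whole. The fingers move at their own pace and stop on an object; FORCE is the grip in N (left out, the last holds). Time passes only in rows, so rows that do not move let the fingers close. It gives the time, the measured TCP pose, the force and the opening at its end, in the units of the state.
- readout.sense(): the state, without advancing time (a new reading comes with each control period).
- vision.get_image(name): name is "scene" or "top"; returns the picture (480x640x3 uint8, blue, green, red); there is no depth.
- vision.camera_params(name): a dict with "vfov" (degrees; the focal length in pixels is half the picture's height over the tangent of half this angle, whatever the lens; pixels are square), "cx", "cy" (the principal point, pixels), "distortion" ([k1, k2, p1, p2, k3] as OpenCV has them; the pictures are not rectified), "extrinsics" (4x4, takes a point from camera to world coordinates). Camera axes: x right, y up, looking along -z (the intrinsics and any distortion apply to the point x, -y, -z); pixel columns grow to the right and rows downward; lengths in mm; the calibration is good to about 2 mm. A picture is of the moment at which its call begins. camera_params takes no time and is no camera call.
- arm.hand_in(): hands the job in, once; it reports no verdict.
Trained networks look in the newest picture that a camera, given by its name, has taken for a name from the list of things; names that differ only in an ending like _2 or _b are one class to them, and where a whole thing is asked for, a point or a joint stands for the part that bears it (a point fixed in the world has none). Each returns a list of dicts, best first, with "score" (0 to 1); they miss things now and then, are a little off and sometimes report something else, mostly with a low value. They report only what shows in the picture. A call takes as long as a camera call. They do not tell look-alikes from the thing itself.
- finder.recognise(camera, thing): "rect" ([left, top, right, bottom] in pixels, round what is visible of it).
- finder.regions_of(camera, thing): "region" (480x640 bool, what is visible of it) and "rect" ([left, top, right, bottom] in pixels, round what is visible of it).
- finder.mark_of(camera, thing): "uv" ([column, row] in pixels: a listed point, or the origin of a listed thing).
The state is a dict: "clock": time; "qpos": joint angles; "joint_velocities": joint speeds; "effort": joint torques, N m; "tcp_pos": TCP position; "tool_rot": TCP orientation; "force": force on the tool from outside, world axes, zero at the start; "moment": the same for the moment, N m; "finger_gap": opening from 0.0 (shut) to 1.0 (fully open).
Only numpy, scipy, OpenCV 4.12 (cv2) and the standard library are available. Lean on these libraries where they do the work, as an engineer would, in place of code of your own. Each camera call takes 0.05 s, during which the arm holds its last target.

## Working session

There is one attempt and no reset: what is moved stays moved. The work goes in short steps, Python scripts to look and compute and a shell command to move; the robot and the scene stay as the last step left them, time stands still between calls to the robot, and variables do not carry over. Pictures are saved under pics/ and viewed, and the job is handed in when it is done.

```bash
mkdir -p pics; cat > h.py <<'E'
import numpy as np, cv2
from rig import readout, vision, arm, finder
def params(n):
    p=vision.camera_params(n); f=240/np.tan(np.radians(p['vfov'])/2)
    K=np.array([[f,0,p['cx']],[0,f,p['cy']],[0,0,1]]); return K,np.array(p['distortion'],float),np.array(p['extrinsics'])
def toz(n,uv,z):
    K,d,E=params(n)
    q=cv2.undistortPointsIter(np.array([[uv]],float),K,d,None,None,(3,50,1e-9))[0,0] if hasattr(cv2,'undistortPointsIter') else cv2.undistortPoints(np.array([[uv]],float),K,d)[0,0]
    r=E[:3,:3]@np.array([q[0],-q[1],-1]); o=E[:3,3]
    return o+r*(z-o[2])/r[2]
def proj(n,P):
    K,d,E=params(n); P=np.atleast_2d(np.array(P,float))
    c=(P-E[:3,3])@E[:3,:3]; c=c*[1,-1,-1]
    return cv2.projectPoints(c.reshape(-1,1,3),np.zeros(3),np.zeros(3),K,d)[0].reshape(-1,2)
E
python3 - <<'E'
from h import *
for n in ['scene','top']:
    cv2.imwrite(f'pics/{n}0.png',vision.get_image(n)); print(n,vision.camera_params(n))
s=readout.sense(); print(s)
E
```

```text
scene {'vfov': 48.638141342507446, 'cx': 315.354683979405, 'cy': 240.32737328466195, 'distortion': array([0.05389995, 0.        , 0.        , 0.        , 0.        ]), 'extrinsics': array([[-7.84412182e-01,  4.47898899e-01, -4.29050236e-01,
         3.43218005e+01],
       [-6.20103079e-01, -5.51800237e-01,  5.57663581e-01,
         6.88775774e+02],
       [ 1.30268824e-02,  7.03493479e-01,  7.10582314e-01,
         9.63396911e+02],
       [ 0.00000000e+00,  0.00000000e+00,  0.00000000e+00,
         1.00000000e+00]])}
top {'vfov': 45.965179326674765, 'cx': 327.30824533318986, 'cy': 233.02655845263286, 'distortion': array([0.01816552, 0.        , 0.        , 0.        , 0.        ]), 'extrinsics': array([[ 1.52412431e-02,  9.89748794e-01, -1.42003627e-01,
         3.75846460e+02],
       [-9.99872929e-01,  1.57502384e-02,  2.46101466e-03,
         2.37751102e+01],
       [ 4.67237725e-03,  1.41948073e-01,  9.89863078e-01,
         1.50375868e+03],
       [ 0.00000000e+00,  0.00000000e+00,  0.00000000e+00,
         1.00000000e+00]])}
{'clock': 0.1, 'qpos': array([ 1.28941105,  0.33284287, -0.06469375,  1.46080083,  0.02161843,
        1.34992624, -0.08850203]), 'joint_velocities': array([ 0.00068949, -0.00238163,  0.00051339, -0.00299954,  0.00110785,
        0.0004082 , -0.00182604]), 'effort': array([ 1.15403986e-03, -6.24549365e+01,  2.44387327e-02, -3.90718138e+01,
       -6.14791433e-02,  3.65928013e-02,  7.76793763e-05]), 'tcp_pos': array([ 159.84422298, -603.87139323,  221.83911889]), 'tool_rot': array([-3.14031362e+00,  7.61484431e-05,  2.58799465e-01]), 'force': array([-0.48036674,  0.12575368, -0.43414416]), 'moment': array([ 0.00576322, -0.03873777, -0.02910938]), 'finger_gap': 0.9995585246330201}
```

View pics/scene0.png

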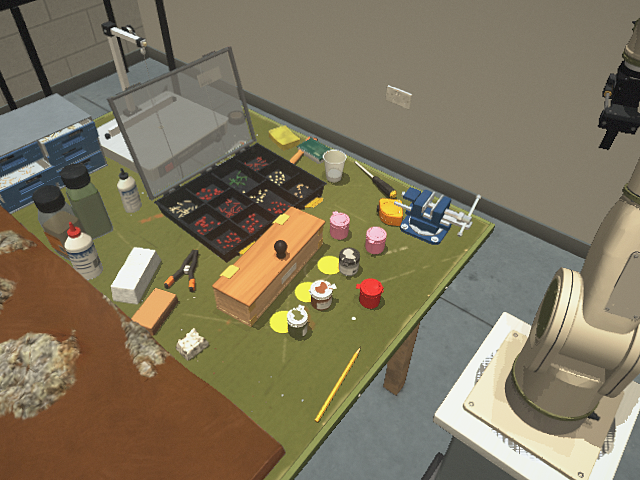

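View pics/top0.png

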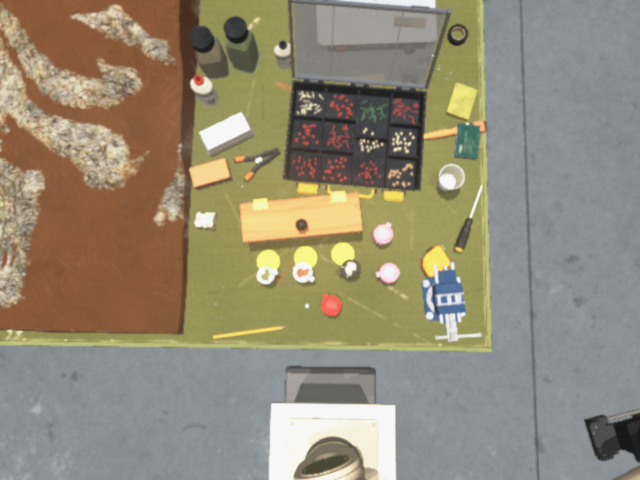

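```bash
python3 - <<'E'
from h import *
Z=dict(disc1=0,disc2=0,disc3=0,lid_knob=112,lid_hinge=75,pot1_center=26,pot2_center=26,pot3_center=26,paint_box=0,mixing_cup=0,tape_measure=0,rock_cast2=0)
for n in ['top','scene']:
  for t,z in Z.items():
    for m in finder.mark_of(n,t)[:3]:
        print(n,t,round(m['score'],2),np.round(m['uv'],1),np.round(toz(n,m['uv'],z),1)[:2])
print(readout.sense()['clock'])
E
```

```text
top disc1 0.85 [305.9 259.2] [520.2  76. ]
top disc1 0.77 [268.7 263.2] [507.9 174.8]
top disc1 0.6 [341.  255.1] [532.6 -17.4]
top disc2 0.85 [305.9 259.2] [520.2  76. ]
top disc2 0.77 [268.7 263.2] [507.9 174.8]
top disc2 0.6 [341.  255.1] [532.6 -17.4]
top disc3 0.85 [305.9 259.2] [520.2  76. ]
top disc3 0.77 [268.7 263.2] [507.9 174.8]
top disc3 0.6 [341.  255.1] [532.6 -17.4]
top lid_knob 0.8 [303.5 221.8] [602.8  80. ]
top lid_hinge 0.75 [297.2 199.1] [667.7  99. ]
top pot1_center 0.18 [446.4 181.3] [ 732.6 -296.1]
top pot2_center 0.7 [387.7 273. ] [ 484.9 -139.2]
top pot2_center 0.67 [382.6 234. ] [ 587.6 -125.8]
top pot2_center 0.57 [331.7 305.2] [399.2   5.8]
top pot3_center 0.77 [264.8 273.7] [478.1 181.5]
top pot3_center 0.32 [444.7 180.5] [ 734.7 -291.6]
top paint_box 0.94 [303.9 219.8] [626.5  83.6]
top mixing_cup 0.86 [443.9 183.5] [ 732.6 -294.9]
top mixing_cup 0.56 [347.9 271.4] [489.4 -36.3]
top tape_measure 0.89 [428.9 261.7] [ 518.7 -251.9]
top tape_measure 0.46 [301.2 198.4] [685.1  92.2]
top rock_cast2 0.81 [202.6 218.2] [626.5 356. ]
scene disc1 0.93 [329.4 265.
[... 243 characters left out ...]
cene disc3 0.93 [329.4 265. ] [536.8 -22.4]
scene disc3 0.88 [305.8 290.6] [531.   76.2]
scene disc3 0.75 [286.  319.7] [512.9 168.2]
scene lid_hinge 0.94 [255.7 245.5] [668.   92.3]
scene pot1_center 0.92 [319.3 295. ] [485.9  83.5]
scene pot2_center 0.93 [374.5 238.3] [ 490.1 -145.6]
scene pot2_center 0.89 [368.7 293.3] [402.    9.3]
scene pot2_center 0.84 [339.4 227.2] [ 581.9 -122.4]
scene pot3_center 0.98 [296.4 323.1] [476.8 175.1]
scene paint_box 0.61 [270.8 271.8] [633.2  83.9]
scene mixing_cup 0.97 [334.1 178.1] [ 730.8 -299.8]
scene tape_measure 0.83 [392.  215.1] [ 515.4 -271.6]
scene rock_cast2 0.95 [192.3 346.3] [622.5 344.3]
scene rock_cast2 0.26 [253.4 246.2] [724.3  47.4]
1.3
```

```bash
python3 - <<'E'
from h import *
t=cv2.imread('pics/top0.png');s=cv2.imread('pics/scene0.png')
a=cv2.resize(t[180:320,230:400],None,fx=4.5,fy=4.2,interpolation=3)
cv2.imwrite('pics/c1.png',cv2.resize(t[185:317,230:406],(800,600),interpolation=3))
cv2.imwrite('pics/c2.png',cv2.resize(s[200:350,205:405],(800,600),interpolation=3))
# yellow discs
for n,im in (('top',t),('scene',s)):
    h=cv2.cvtColor(im,cv2.COLOR_BGR2HSV)
    m=cv2.inRange(h,(24,180,150),(34,255,255))
    k,l,st,c=cv2.connectedComponentsWithStats(m)
    for i in range(1,k):
        if st[i,4]>60:
            cs=[x for x in cv2.findContours((l==i).astype(np.uint8),0,cv2.CHAIN_APPROX_NONE)[0]]
            P=np.array([toz(n,p,0)[:2] for p in cs[0][:,0]])
            # bbox in world
            print(n,st[i],np.round(P.min(0)),np.round(P.max(0)))
E
```

```text
scene [381 204  21  12 140] [ 499. -311.] [ 556. -269.]
```

View pics/c1.png

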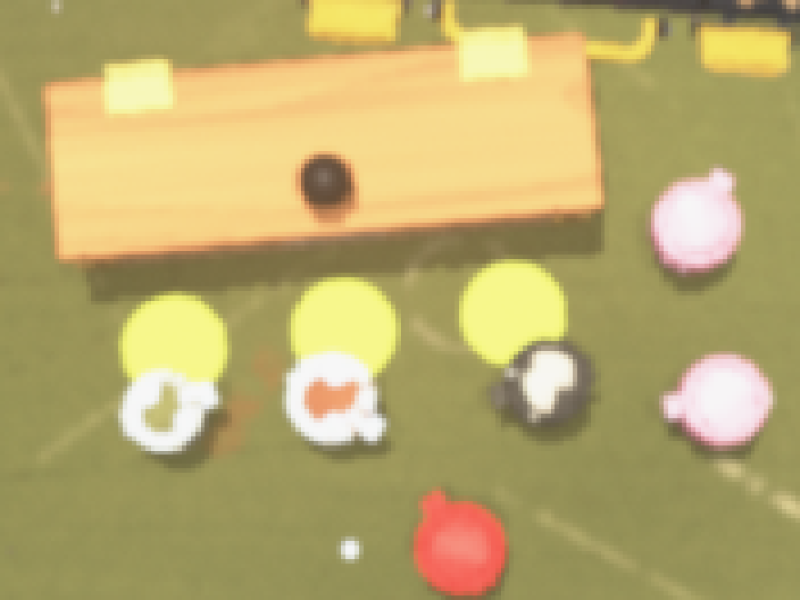

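View pics/c2.png

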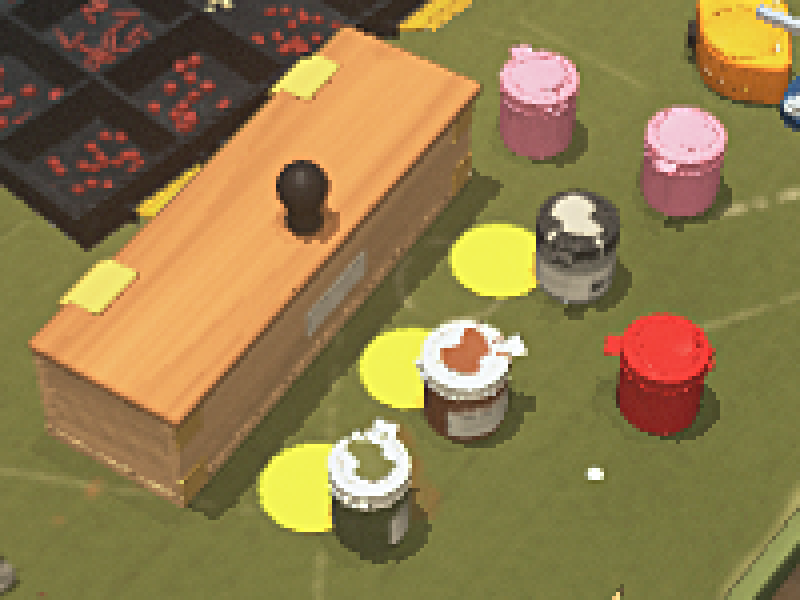

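```bash
python3 - <<'E'
from h import *
from scipy.optimize import least_squares
ims={n:cv2.imread(f'pics/{n}0.png') for n in('top','scene')}
print(cv2.cvtColor(ims['top'],cv2.COLOR_BGR2HSV)[254,343],cv2.cvtColor(ims['scene'],cv2.COLOR_BGR2HSV)[265,328])
obs={}
for n,im in ims.items():
    h=cv2.cvtColor(im,cv2.COLOR_BGR2HSV)
    m=cv2.inRange(h,(26,110,215),(36,255,255))
    k,l,st,c=cv2.connectedComponentsWithStats(m)
    for i in range(1,k):
        if st[i,4]>120:
            p0=toz(n,c[i],0)[:2]
            if not(480<p0[0]<570 and -60<p0[1]<210): continue
            cs=cv2.findContours((l==i).astype(np.uint8),0,cv2.CHAIN_APPROX_NONE)[0]
            P=np.array([toz(n,p+0.0,0)[:2] for p in cs[0][:,0]])
            f=lambda q:(np.hypot(*(P-q[:2]).T)-q[2])
            best=least_squares(f,[*p0,29],loss='soft_l1',f_scale=0.5,bounds=([0,-500,27],[1000,500,31]))
            print(n,st[i],np.round(best.x,1))
            obs[n,round(p0[1]/95)]=best.x[:2]
for n in ims:
    a=[v for kk,v in sorted(obs.items()) if kk[0]==n]
    if len(a)==3: d=a[2]-a[0]; print(n,np.hypot(*d),np.degrees(np.arctan2(-d[0],d[1])),np.mean(a,0))
E
```

```text
[ 30 112 247] [ 30 166 243]
top [331 243  23  22 381] [537.4 -20.1  29.3]
top [294 246  23  21 306] [527.8  77.6  28.3]
top [257 250  23  18 326] [516.8 177.5  28.1]
scene [318 256  21  18 316] [538.9 -23.   28. ]
scene [295 282  17  20 254] [529.1  78.1  27. ]
scene [270 311  18  22 323] [517.8 177.9  27. ]
top 198.729696958101 5.96635572320885 [527.34548572  78.35303268]
scene 201.9894522163857 5.97605398707891 [528.59049801  77.66131885]
```

```bash
cat > pots.py <<'E'
from h import *
from scipy.optimize import least_squares
H={1:(24,46,55),2:(24,46,55),3:(21.5,51,61)}
th=np.linspace(0,2*np.pi,60,endpoint=False)
def sil(n,xy,i):
    r,hb,h=H[i]; P=[]
    for z,rr in((0,r),(hb,r),(hb,r+1.5),(h,r+1.5)):
        P.append(np.c_[xy[0]+rr*np.cos(th),xy[1]+rr*np.sin(th),0*th+z])
    return cv2.convexHull(proj(n,np.vstack(P)).astype(np.float32))
def fit(i,x0,cams=('top','scene')):
    C={}
    for n in cams:
        c=np.array(proj(n,[[x0[0],x0[1],30]])[0])
        best=None
        rs=[]
        for nm in (1,2,3): rs+=finder.regions_of(n,f'paint_pot{nm}')
        for m in rs:
            a=np.argwhere(m['region'])
            if len(a)<60: continue
            d=np.hypot(*(a.mean(0)[::-1]-c))
            if d<12 and (best is None or m['score']>best['score']): best=m
        if best is None: print('miss',n,i); continue
        k=cv2.findContours(best['region'].astype(np.uint8),0,cv2.CHAIN_APPROX_NONE)[0]
        C[n]=(max(k,key=len)[:,0].astype(float),best['score'],best['rect'])
    def res(q,names):
        o=[]
        for n in names:
            h=sil(n,q,i)
            o+=[cv2.pointPolygonTest(h,tuple(map(float,p)),True)-.4 for p in C[n][0]]
        return np.array(o)
    out={}
    for names in ([list(C)]+[[n] for n in C]):
        b=least_squares(lambda q:res(q,names),x0,loss='soft_l1',f_scale=.6,diff_step=1e-3)
        out['+'.join(names)]=np.round(b.x,1)
        out['cost '+'+'.join(names)]=round(b.cost/len(names),1)
    return out,{n:(round(c[1],2),len(c[0])) for n,c in C.items()}
E
python3 - <<'E'
from pots import *
for i,x in((3,(477,178)),(1,(486,83)),(2,(485,-38))): print(i,fit(i,x))
for n in('top','scene'):
    im=vision.get_image(n)
    c=proj(n,[[600,85,112]])[0].round().astype(int)
    w=im[c[1]-25:c[1]+25,c[0]-25:c[0]+25]
    g=(w.max(2)<75).astype(np.uint8)
    k,l,st,ce=cv2.connectedComponentsWithStats(g)
    for j in range(1,k):
        if st[j,4]>15: print(n,c,st[j],ce[j]+c-25,toz(n,ce[j]+c-25,112))
print(readout.sense()['clock'])
E
```

```text
3 ({'top+scene': array([474.3, 175.1]), 'cost top+scene': np.float64(14.1), 'top': array([472.5, 174.3]), 'cost top': np.float64(8.8), 'scene': array([475. , 174.8]), 'cost scene': np.float64(15.5)}, {'top': (0.6, 51), 'scene': (0.93, 84)})
1 ({'top+scene': array([481.4,  81.1]), 'cost top+scene': np.float64(28.2), 'top': array([480.3,  80.4]), 'cost top': np.float64(8.3), 'scene': array([484.9,  78.7]), 'cost scene': np.float64(42.9)}, {'top': (0.77, 60), 'scene': (0.91, 80)})
2 ({'top+scene': array([491.9, -39. ]), 'cost top+scene': np.float64(13.3), 'top': array([491.6, -38.8]), 'cost top': np.float64(11.7), 'scene': array([492.7, -40.2]), 'cost scene': np.float64(14.4)}, {'top': (0.56, 54), 'scene': (0.6, 76)})
scene [279 246] [  0   0  19  20 192] [260.953125 228.34375 ] [669.71207322  69.08337771 112.        ]
scene [279 246] [ 20  19  13  18 147] [280.27891156 249.        ] [592.00475835  90.84404495 112.        ]
2.3
```

```bash
python3 - <<'E'
from pots import *
o=[]
for n in('top','scene'):
    im=cv2.imread(f'pics/{n}0.png'); c=proj(n,[[500,70,20]])[0].round().astype(int)
    x,y=c[0]-80,c[1]-60
    w=cv2.resize(im[y:y+120,x:x+160],None,fx=5,fy=5,interpolation=3)[:,120:680] if 0 else cv2.resize(im[y:y+120,x:x+160],(533,400),interpolation=3)
    f=533/160
    T=lambda p:((np.array(p)-[x,y]+.5)*f).round().astype(int)
    for i,q in((3,(474.3,175.1)),(1,(482,80.5)),(2,(492,-39))):
        cv2.polylines(w,[T(sil(n,q,i)[:,0])],True,(255,0,0),1)
    for q in((517.6,177.5),(528,78),(538.4,-21.5)):
        cv2.polylines(w,[T(proj(n,np.c_[q[0]+30*np.cos(th),q[1]+30*np.sin(th),0*th]))],True,(0,0,255),1)
    b=T(proj(n,[[599.6,85.4,112]]))[0]; cv2.circle(w,tuple(map(int,b)),3,(0,255,0),-1)
    o.append(w[:,:400])
cv2.imwrite('pics/ov.png',np.hstack(o))
E
```

```text
(no output)
```

View pics/ov.png

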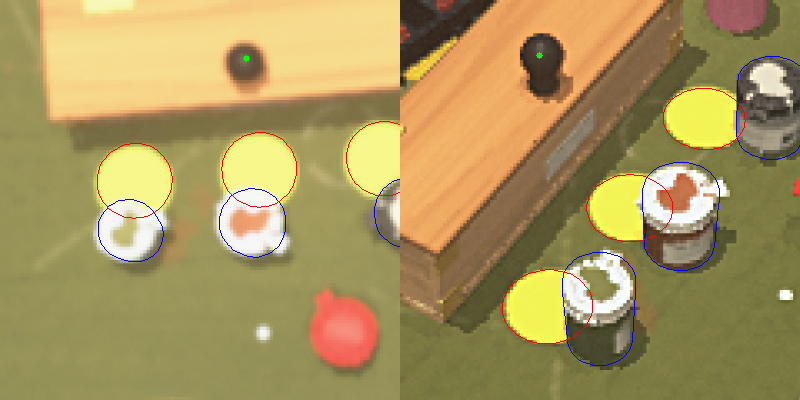

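```bash
cat > go.py <<'E'
import sys
from h import *
from scipy.spatial.transform import Rotation as R
# go.py x y z yaw tilt [x y z yaw tilt ...]: prints turn rotvec (tool), then shift (cm) in turned tool axes
def Rt(yaw,tilt): return R.from_euler('xyz',[np.pi,0,yaw])*R.from_euler('y',tilt)
s=readout.sense(); cur=np.array(s['tcp_pos']); Rc=R.from_euler('xyz',s['tool_rot'])
print('t',round(s['clock'],2),'tcp',np.round(cur,1),'rot',np.round(s['tool_rot'],3),'F',np.round(s['force'],1),'gap',round(s['finger_gap']*87,1))
a=list(map(float,sys.argv[1:]))
for k in range(0,len(a),5):
    t=np.array(a[k:k+3]); Rn=Rt(*a[k+3:k+5])
    print('turn',np.round((Rc.inv()*Rn).as_rotvec(),3),'then shift cm',np.round(Rn.inv().apply(t-cur)/10,2),'|',round(np.linalg.norm(t-cur)))
    cur,Rc=t,Rn
E
python3 go.py 400 -450 200 .361 .262 452 -54 120 .361 .262 452 -54 10 .361 .262
```

```text
t 2.3 tcp [ 160.  -604.2  222.6] rot [ 3.142 -0.     0.259] F [0.1 0.4 0.5] gap 87.1
turn [ 0.013  0.262 -0.102] then shift cm [26.36 -5.95  9.41] | 286
turn [0. 0. 0.] then shift cm [ 16.14 -35.21  12.61] | 407
turn [0. 0. 0.] then shift cm [-2.85 -0.   10.62] | 110
```

```bash
python3 -m handwheel '[{"az":-0.05,"ay":0.13,"hand":0.31},{"az":-0.05,"ay":0.13,"hand":0.31},{"hand":0.31}]' 20; python3 go.py 400 -450 200 .361 .262 452 -54 120 .361 .262 452 -54 10 .361 .262
```

```text
t 2.3 tcp [ 160.  -604.2  222.6] rot [ 3.142 -0.     0.259] F [0.1 0.4 0.5] gap 87.1
turn [ 0.013  0.262 -0.102] then shift cm [26.36 -5.95  9.41] | 286
turn [0. 0. 0.] then shift cm [ 16.14 -35.21  12.61] | 407
turn [0. 0. 0.] then shift cm [-2.85 -0.   10.62] | 110validation failed for argument at $[0]...
```

```bash
python3 -m handwheel '[{"tx":0,"ty":0,"tz":0,"ax":0,"ay":0.13,"az":-0.05,"hand":0.31},{"tx":0,"ty":0,"tz":0,"ax":0,"ay":0.13,"az":-0.05,"hand":0.31},{"tx":0,"ty":0,"tz":0,"ax":0,"ay":0,"az":0,"hand":0.31}]' 20; python3 go.py 400 -450 200 .361 .262 452 -54 120 .361 .262 452 -54 10 .361 .262
```

```text
clock: 2.6
tcp_pos: [154.4, -605.6, 221.5]
tool_rot: [3.129, -0.261, 0.354]
force: [-1.0, -0.1, -0.7]
finger_gap: 0.813
t 2.6 tcp [ 154.4 -605.6  221.5] rot [ 3.129 -0.261  0.354] F [-1.  -0.1 -0.7] gap 70.7
turn [ 0.014  0.001 -0.007] then shift cm [26.94 -5.88  9.45] | 292
turn [0. 0. 0.] then shift cm [ 16.14 -35.21  12.61] | 407
turn [0. 0. 0.] then shift cm [-2.85 -0.   10.62] | 110
```

```bash
python3 -m handwheel '[{"tx":4.4,"ty":-1,"tz":1.5,"ax":0,"ay":0,"az":0,"hand":0.31},{"tx":4.4,"ty":-1,"tz":1.5,"ax":0,"ay":0,"az":0,"hand":0.31},{"tx":4.4,"ty":-1,"tz":1.5,"ax":0,"ay":0,"az":0,"hand":0.31},{"tx":4.4,"ty":-1,"tz":1.5,"ax":0,"ay":0,"az":0,"hand":0.31},{"tx":4.4,"ty":-1,"tz":1.5,"ax":0,"ay":0,"az":0,"hand":0.31},{"tx":4.4,"ty":-1,"tz":1.5,"ax":0,"ay":0,"az":0,"hand":0.31},{"tx":0,"ty":0,"tz":0,"ax":0,"ay":0,"az":0,"hand":0.31}]' ; python3 go.py 452 -54 120 .361 .262 452 -54 10 .361 .262
```

```text
clock: 3.3
tcp_pos: [406.5, -444.4, 202.8]
tool_rot: [3.129, -0.261, 0.372]
force: [-0.3, 0.8, 0.7]
finger_gap: 0.353
t 3.3 tcp [ 406.5 -444.4  202.8] rot [ 3.129 -0.261  0.372] F [-0.3  0.8  0.7] gap 30.7
turn [0.01 0.   0.01] then shift cm [ 15.28 -34.91  12.67] | 402
turn [0. 0. 0.] then shift cm [-2.85 -0.   10.62] | 110
```

```bash
python3 -m handwheel '[{"tx":1.7,"ty":-3.9,"tz":1.4,"ax":0.01,"ay":0,"az":0.01,"hand":0.31},{"tx":1.7,"ty":-3.9,"tz":1.4,"ax":0,"ay":0,"az":0,"hand":0.31},{"tx":1.7,"ty":-3.9,"tz":1.4,"ax":0,"ay":0,"az":0,"hand":0.31},{"tx":1.7,"ty":-3.9,"tz":1.4,"ax":0,"ay":0,"az":0,"hand":0.31},{"tx":1.7,"ty":-3.9,"tz":1.4,"ax":0,"ay":0,"az":0,"hand":0.31},{"tx":1.7,"ty":-3.9,"tz":1.4,"ax":0,"ay":0,"az":0,"hand":0.31},{"tx":1.7,"ty":-3.9,"tz":1.4,"ax":0,"ay":0,"az":0,"hand":0.31},{"tx":1.7,"ty":-3.9,"tz":1.4,"ax":0,"ay":0,"az":0,"hand":0.31},{"tx":1.7,"ty":-3.9,"tz":1.4,"ax":0,"ay":0,"az":0,"hand":0.31},{"tx":0,"ty":0,"tz":0,"ax":0,"ay":0,"az":0,"hand":0.31},{"tx":0,"ty":0,"tz":0,"ax":0,"ay":0,"az":0,"hand":0.31}]' ; python3 go.py 452 -54 60 .361 .262 452 -54 10 .361 .262
```

```text
clock: 4.4
tcp_pos: [448.2, -58.7, 119.5]
tool_rot: [3.139, -0.259, 0.354]
force: [-0.3, -0.6, 0.2]
finger_gap: 0.345
t 4.4 tcp [448.2 -58.7 119.5] rot [ 3.139 -0.259  0.354] F [-0.3 -0.6  0.2] gap 30.0
turn [ 0.004  0.003 -0.007] then shift cm [-1.04 -0.3   5.88] | 60
turn [0. 0. 0.] then shift cm [-1.3  -0.    4.83] | 50
```

```bash
python3 -m handwheel '[{"tx":-0.5,"ty":-0.1,"tz":2.5,"ax":0,"ay":0,"az":-0.007,"hand":0.31},{"tx":-0.5,"ty":-0.1,"tz":2.5,"ax":0,"ay":0,"az":0,"hand":0.31},{"tx":-0.5,"ty":-0.1,"tz":2.2,"ax":0,"ay":0,"az":0,"hand":0.31},{"tx":-0.5,"ty":0,"tz":1.8,"ax":0,"ay":0,"az":0,"hand":0.31},{"tx":-0.3,"ty":0,"tz":1.2,"ax":0,"ay":0,"az":0,"hand":0.31},{"tx":0,"ty":0,"tz":0.3,"ax":0,"ay":0,"az":0,"hand":0.31},{"tx":0,"ty":0,"tz":0,"ax":0,"ay":0,"az":0,"hand":0.31},{"tx":0,"ty":0,"tz":0,"ax":0,"ay":0,"az":0,"hand":0.31}]' ; python3 go.py 512.3 -31.3 10 .361 .262
python3 - <<'E'
from h import *
a=vision.get_image('scene')[180:330,240:440];b=vision.get_image('top')[200:320,240:400]
cv2.imwrite('pics/p1.png',np.hstack([cv2.resize(a,(400,300),interpolation=3),cv2.resize(b,(400,300),interpolation=3)]))
E
```

```text
clock: 5.2
tcp_pos: [452.2, -55.8, 12.7]
tool_rot: [3.138, -0.26, 0.358]
force: [-0.2, -0.3, -0.8]
finger_gap: 0.343
t 5.2 tcp [452.2 -55.8  12.7] rot [ 3.138 -0.26   0.358] F [-0.2 -0.3 -0.8] gap 29.8
turn [ 0.004  0.002 -0.003] then shift cm [ 6.2  -0.17  1.94] | 65
```

View pics/p1.png

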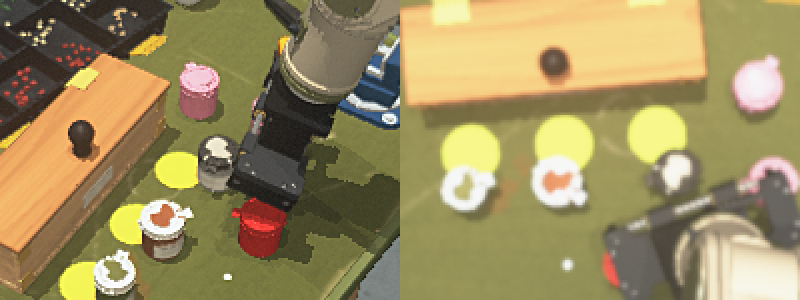

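```bash
python3 -m handwheel '[{"tx":0.7,"ty":0,"tz":0.2,"ax":0,"ay":0,"az":0,"hand":0.31},{"tx":0.7,"ty":0,"tz":0.2,"ax":0,"ay":0,"az":0,"hand":0.31},{"tx":0.7,"ty":0,"tz":0.2,"ax":0,"ay":0,"az":0,"hand":0.31},{"tx":0.7,"ty":0,"tz":0.2,"ax":0,"ay":0,"az":0,"hand":0.31},{"tx":0.7,"ty":-0.05,"tz":0.2,"ax":0,"ay":0,"az":0,"hand":0.31},{"tx":0.7,"ty":-0.05,"tz":0.2,"ax":0,"ay":0,"az":0,"hand":0.31},{"tx":0.7,"ty":-0.05,"tz":0.2,"ax":0,"ay":0,"az":0,"hand":0.31},{"tx":0.5,"ty":0,"tz":0.15,"ax":0,"ay":0,"az":0,"hand":0.31},{"tx":0.2,"ty":0,"tz":0.05,"ax":0,"ay":0,"az":0,"hand":0.31},{"tx":0,"ty":0,"tz":0,"ax":0,"ay":0,"az":0,"hand":0.31},{"tx":0,"ty":0,"tz":0,"ax":0,"ay":0,"az":0,"hand":0.31}]' ; python3 go.py 512.3 -31.3 10 .361 .262
cat > look.py <<'E'
import sys
from h import *
a=vision.get_image('scene')[180:330,220:420];b=vision.get_image('top')[200:320,240:400]
cv2.imwrite(sys.argv[1],np.hstack([cv2.resize(a,(400,300),interpolation=3),cv2.resize(b,(400,300),interpolation=3)]))
E
python3 look.py pics/p2.png; python3 -c "
from pots import *
print(fit(2,(536,-22)))"
```

```text
clock: 6.4
tcp_pos: [505.5, -33.4, 10.8]
tool_rot: [3.139, -0.259, 0.358]
force: [0.1, -0.3, 0.3]
finger_gap: 0.342
t 6.4 tcp [505.5 -33.4  10.8] rot [ 3.139 -0.259  0.358] F [ 0.1 -0.3  0.3] gap 29.8
turn [ 0.003  0.003 -0.003] then shift cm [0.67 0.04 0.26] | 7
({'top+scene': array([524.1, -25. ]), 'cost top+scene': np.float64(59.1), 'top': array([527.5, -22.6]), 'cost top': np.float64(43.9), 'scene': array([521.5, -28.1]), 'cost scene': np.float64(64.7)}, {'top': (0.81, 49), 'scene': (0.76, 62)})
```

View pics/p2.png

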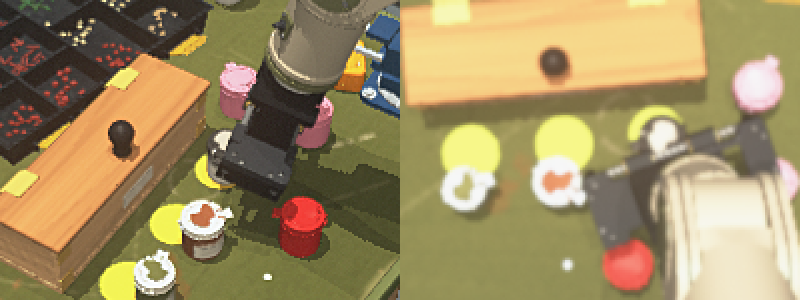

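```bash
python3 -m handwheel '[{"tx":0.3,"ty":0,"tz":0.1,"ax":0,"ay":0,"az":0,"hand":0.31},{"tx":0.25,"ty":0.05,"tz":0.05,"ax":0,"ay":0,"az":0,"hand":0.31},{"tx":0,"ty":0,"tz":0,"ax":0,"ay":0,"az":0,"hand":0.31},{"tx":0,"ty":0,"tz":0,"ax":0,"ay":0,"az":0,"hand":0.31}]' ; python3 go.py 475 -45.3 12 .361 .262 475 -45.3 100 .361 .262 440 83 100 -.054 .262  440 83 12 -.054 .262
```

```text
clock: 7.2
tcp_pos: [511.3, -31.7, 10.8]
tool_rot: [3.139, -0.26, 0.358]
force: [-0.1, 0.9, 0.5]
finger_gap: 0.345
t 7.2 tcp [511.3 -31.7  10.8] rot [ 3.139 -0.26   0.358] F [-0.1  0.9  0.5] gap 30.0
turn [ 0.003  0.002 -0.003] then shift cm [-3.71 -0.01 -1.12] | 39
turn [0. 0. 0.] then shift cm [ 2.28  0.   -8.5 ] | 88
turn [-0.107 -0.     0.401] then shift cm [ -4.04 -12.62  -1.08] | 133
turn [0. 0. 0.] then shift cm [-2.28 -0.    8.5 ] | 88
```

```bash
python3 -m handwheel '[{"tx":-2,"ty":0,"tz":-0.6,"ax":0,"ay":0,"az":0,"hand":0.31},{"tx":-1.7,"ty":0,"tz":-0.5,"ax":0,"ay":0,"az":0,"hand":0.31},{"tx":1,"ty":0,"tz":-3.8,"ax":0,"ay":0,"az":0,"hand":0.31},{"tx":1.2,"ty":0,"tz":-4.6,"ax":0,"ay":0,"az":0,"hand":0.31},{"tx":0,"ty":0,"tz":0,"ax":-0.036,"ay":0,"az":0.134,"hand":0.31},{"tx":0,"ty":0,"tz":0,"ax":-0.036,"ay":0,"az":0.134,"hand":0.31},{"tx":0,"ty":0,"tz":0,"ax":-0.036,"ay":0,"az":0.134,"hand":0.31},{"tx":-1,"ty":-3.1,"tz":-0.2,"ax":0,"ay":0,"az":0,"hand":0.31},{"tx":-1,"ty":-3.1,"tz":-0.3,"ax":0,"ay":0,"az":0,"hand":0.31},{"tx":-1,"ty":-3.2,"tz":-0.3,"ax":0,"ay":0,"az":0,"hand":0.31},{"tx":-1,"ty":-3.2,"tz":-0.3,"ax":0,"ay":0,"az":0,"hand":0.31},{"tx":0,"ty":0,"tz":0,"ax":0,"ay":0,"az":0,"hand":0.31}]'; python3 look.py pics/p3.png; python3 -c "
from pots import *
print(fit(2,(536,-22)))
print(fit(1,(482,80.5)))"; python3 go.py  440 83 12 -.054 .262
```

```text
clock: 8.4
tcp_pos: [440.0, 86.7, 99.0]
tool_rot: [3.138, -0.262, -0.052]
force: [-0.2, -0.7, 0.7]
finger_gap: 0.352
({'top+scene': array([532.1, -22.8]), 'cost top+scene': np.float64(28.1), 'top': array([533.5, -23. ]), 'cost top': np.float64(10.3), 'scene': array([524.5, -12.3]), 'cost scene': np.float64(35.9)}, {'top': (0.9, 55), 'scene': (0.6, 31)})
({'top+scene': array([482.5,  79.9]), 'cost top+scene': np.float64(42.6), 'top': array([481.6,  80.7]), 'cost top': np.float64(11.9), 'scene': array([485.2,  77.5]), 'cost scene': np.float64(64.2)}, {'top': (0.61, 60), 'scene': (0.62, 55)})
t 9.1 tcp [440.7  82.9  98.6] rot [ 3.138 -0.261 -0.058] F [ 0.3  0.8 -1.1] gap 29.8
turn [ 0.005  0.001 -0.004] then shift cm [-2.31 -0.01  8.35] | 87
```

View pics/p3.png

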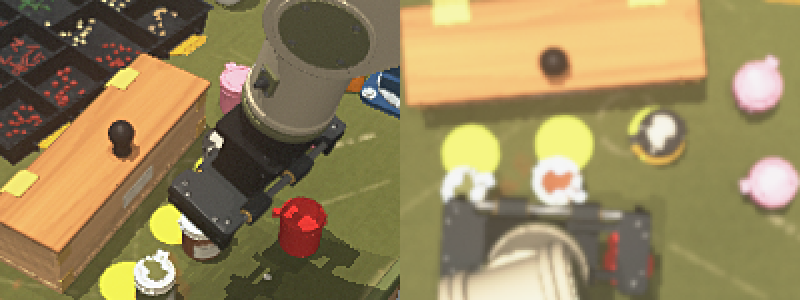

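```bash
python3 -m handwheel '[{"tx":-0.6,"ty":0,"tz":2.3,"ax":0,"ay":0,"az":0,"hand":0.31},{"tx":-0.6,"ty":0,"tz":2.3,"ax":0,"ay":0,"az":0,"hand":0.31},{"tx":-0.6,"ty":0,"tz":2.1,"ax":0,"ay":0,"az":0,"hand":0.31},{"tx":-0.4,"ty":0,"tz":1.3,"ax":0,"ay":0,"az":0,"hand":0.31},{"tx":-0.1,"ty":0,"tz":0.4,"ax":0,"ay":0,"az":0,"hand":0.31},{"tx":0,"ty":0,"tz":0,"ax":0,"ay":0,"az":0,"hand":0.31},{"tx":0,"ty":0,"tz":0,"ax":0,"ay":0,"az":0,"hand":0.31}]';  python3 go.py  500.1 79.5 12 -.054 .262
```

```text
clock: 9.8
tcp_pos: [440.6, 82.9, 12.3]
tool_rot: [3.138, -0.262, -0.058]
force: [0.5, 0.0, -0.7]
finger_gap: 0.346
t 9.8 tcp [440.6  82.9  12.3] rot [ 3.138 -0.262 -0.058] F [ 0.5  0.  -0.7] gap 30.1
turn [ 0.005  0.    -0.004] then shift cm [5.75 0.01 1.57] | 60
```

```bash
python3 -m handwheel '[{"tx":0.7,"ty":0,"tz":0.19,"ax":0,"ay":0,"az":0,"hand":0.31},{"tx":0.7,"ty":0,"tz":0.19,"ax":0,"ay":0,"az":0,"hand":0.31},{"tx":0.7,"ty":0,"tz":0.19,"ax":0,"ay":0,"az":0,"hand":0.31},{"tx":0.7,"ty":0,"tz":0.19,"ax":0,"ay":0,"az":0,"hand":0.31},{"tx":0.7,"ty":0,"tz":0.19,"ax":0,"ay":0,"az":0,"hand":0.31},{"tx":0.7,"ty":0,"tz":0.19,"ax":0,"ay":0,"az":0,"hand":0.31},{"tx":0.7,"ty":0,"tz":0.19,"ax":0,"ay":0,"az":0,"hand":0.31},{"tx":0.5,"ty":0,"tz":0.13,"ax":0,"ay":0,"az":0,"hand":0.31},{"tx":0.3,"ty":0,"tz":0.08,"ax":0,"ay":0,"az":0,"hand":0.31},{"tx":0,"ty":0,"tz":0,"ax":0,"ay":0,"az":0,"hand":0.31},{"tx":0,"ty":0,"tz":0,"ax":0,"ay":0,"az":0,"hand":0.31},{"tx":0,"ty":0,"tz":0,"ax":0,"ay":0,"az":0,"hand":0.31}]'; python3 look.py pics/p4.png; python3 -c "
from pots import *
print(fit(1,(528,78)))"; python3 go.py  500.1 79.5 12 -.054 .262 460 82 12 -.054 .262 460 82 100 -.054 .262
```

```text
clock: 11.0
tcp_pos: [498.9, 79.2, 11.4]
tool_rot: [3.138, -0.261, -0.058]
force: [-0.0, -0.1, -0.4]
finger_gap: 0.345
miss scene 1
({'top': array([531.8,  77.9]), 'cost top': np.float64(44.4)}, {'top': (0.68, 46)})
t 11.4 tcp [499.   79.2  11.4] rot [ 3.138 -0.261 -0.058] F [ 0.1  0.  -0. ] gap 29.9
turn [ 0.005  0.001 -0.004] then shift cm [ 0.12 -0.03 -0.03] | 1
turn [0. 0. 0.] then shift cm [-3.88 -0.03 -1.04] | 40
turn [0. 0. 0.] then shift cm [ 2.28  0.   -8.5 ] | 88
```

View pics/p4.png

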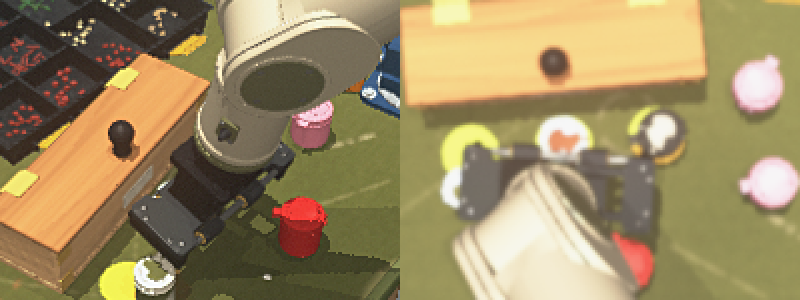

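```bash
python3 go.py 460 82 12 -.058 .262 460 82 100 -.058 .262 435 172.7 100 .058 .262 435 172.7 12 .058 .262 493 176.1 12 .058 .262
```

```text
t 11.4 tcp [499.   79.2  11.4] rot [ 3.138 -0.261 -0.058] F [ 0.1  0.  -0. ] gap 29.9
turn [ 0.004  0.001 -0.   ] then shift cm [-3.76 -0.05 -1.07] | 39
turn [0. 0. 0.] then shift cm [ 2.28  0.   -8.5 ] | 88
turn [ 0.03   0.    -0.112] then shift cm [-1.9  -9.2  -0.51] | 94
turn [0. 0. 0.] then shift cm [-2.28 -0.    8.5 ] | 88
turn [0. 0. 0.] then shift cm [ 5.61 -0.    1.5 ] | 58
```

```bash
python3 -m handwheel '[{"tx":-2,"ty":0,"tz":-0.5,"ax":0,"ay":0,"az":0,"hand":0.31},{"tx":-1.8,"ty":0,"tz":-0.5,"ax":0,"ay":0,"az":0,"hand":0.31},{"tx":1,"ty":0,"tz":-3.8,"ax":0,"ay":0,"az":0,"hand":0.31},{"tx":1.2,"ty":0,"tz":-4.6,"ax":0,"ay":0,"az":0,"hand":0.31},{"tx":0,"ty":0,"tz":0,"ax":0.03,"ay":0,"az":-0.112,"hand":0.31},{"tx":-0.6,"ty":-3,"tz":-0.1,"ax":0,"ay":0,"az":0,"hand":0.31},{"tx":-0.7,"ty":-3.1,"tz":-0.2,"ax":0,"ay":0,"az":0,"hand":0.31},{"tx":-0.6,"ty":-3.1,"tz":-0.2,"ax":0,"ay":0,"az":0,"hand":0.31},{"tx":0,"ty":0,"tz":0,"ax":0,"ay":0,"az":0,"hand":0.31},{"tx":0,"ty":0,"tz":0,"ax":0,"ay":0,"az":0,"hand":0.31}]'; python3 look.py pics/p5.png; python3 -c "
from pots import *
print(fit(2,(535,-22)))
print(fit(1,(528,78)))
print(fit(3,(474,175)))"; python3 go.py  435 172.7 12 .058 .262
```

```text
clock: 12.4
tcp_pos: [434.4, 172.9, 97.6]
tool_rot: [3.138, -0.26, 0.06]
force: [0.4, -0.1, -0.3]
finger_gap: 0.348
miss scene 2
({'top': array([533.2, -24.2]), 'cost top': np.float64(10.5)}, {'top': (0.73, 56)})
({'top+scene': array([521.4,  73.8]), 'cost top+scene': np.float64(28.9), 'top': array([521.9,  74.3]), 'cost top': np.float64(11.7), 'scene': array([520.1,  72.1]), 'cost scene': np.float64(44.4)}, {'top': (0.81, 60), 'scene': (0.44, 32)})
({'top+scene': array([473.3, 174.5]), 'cost top+scene': np.float64(34.4), 'top': array([472.6, 176. ]), 'cost top': np.float64(9.1), 'scene': array([476.2, 171.4]), 'cost scene': np.float64(48.8)}, {'top': (0.67, 53), 'scene': (0.57, 45)})
t 13.4 tcp [434.6 172.6  97.7] rot [ 3.138 -0.261  0.058] F [ 0.2 -0.4 -0.2] gap 30.1
turn [ 0.003  0.001 -0.   ] then shift cm [-2.18 -0.01  8.29] | 86
```

View pics/p5.png

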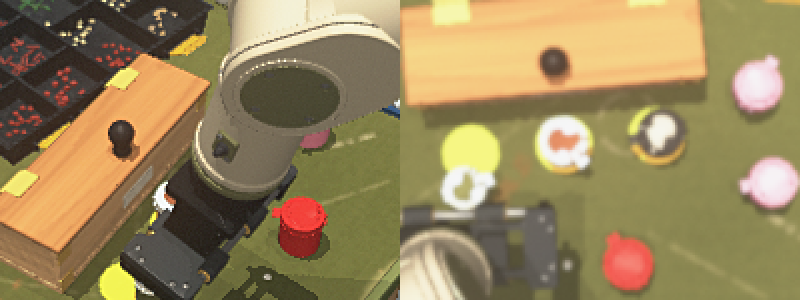

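```bash
python3 -m handwheel '[{"tx":-0.6,"ty":-0.2,"tz":2.3,"ax":0,"ay":0,"az":0,"hand":0.31},{"tx":-0.6,"ty":0,"tz":2.3,"ax":0,"ay":0,"az":0,"hand":0.31},{"tx":-0.6,"ty":0,"tz":2.1,"ax":0,"ay":0,"az":0,"hand":0.31},{"tx":-0.4,"ty":0,"tz":1.2,"ax":0,"ay":0,"az":0,"hand":0.31},{"tx":-0.1,"ty":0,"tz":0.4,"ax":0,"ay":0,"az":0,"hand":0.31},{"tx":0,"ty":0,"tz":0,"ax":0,"ay":0,"az":0,"hand":0.31},{"tx":0,"ty":0,"tz":0,"ax":0,"ay":0,"az":0,"hand":0.31}]';  python3 go.py  497 179 12 .058 .262
```

```text
clock: 14.1
tcp_pos: [434.1, 174.5, 12.3]
tool_rot: [3.138, -0.262, 0.058]
force: [-0.2, 0.7, 0.4]
finger_gap: 0.347
t 14.1 tcp [434.1 174.5  12.3] rot [ 3.138 -0.262  0.058] F [-0.2  0.7  0.4] gap 30.2
turn [0.003 0.    0.   ] then shift cm [ 6.08 -0.08  1.66] | 63
```

```bash
python3 -m handwheel '[{"tx":0.7,"ty":0,"tz":0.19,"ax":0,"ay":0,"az":0,"hand":0.31},{"tx":0.7,"ty":0,"tz":0.19,"ax":0,"ay":0,"az":0,"hand":0.31},{"tx":0.7,"ty":0,"tz":0.19,"ax":0,"ay":0,"az":0,"hand":0.31},{"tx":0.7,"ty":0,"tz":0.19,"ax":0,"ay":0,"az":0,"hand":0.31},{"tx":0.7,"ty":-0.02,"tz":0.19,"ax":0,"ay":0,"az":0,"hand":0.31},{"tx":0.7,"ty":-0.02,"tz":0.19,"ax":0,"ay":0,"az":0,"hand":0.31},{"tx":0.7,"ty":-0.02,"tz":0.19,"ax":0,"ay":0,"az":0,"hand":0.31},{"tx":0.7,"ty":-0.02,"tz":0.19,"ax":0,"ay":0,"az":0,"hand":0.31},{"tx":0.3,"ty":0,"tz":0.08,"ax":0,"ay":0,"az":0,"hand":0.31},{"tx":0.1,"ty":0,"tz":0.04,"ax":0,"ay":0,"az":0,"hand":0.31},{"tx":0,"ty":0,"tz":0,"ax":0,"ay":0,"az":0,"hand":0.31},{"tx":0,"ty":0,"tz":0,"ax":0,"ay":0,"az":0,"hand":0.31}]'; python3 go.py 450 176 12 .058 .262 450 176 120 .058 .262 450 -200 120 .058 .262
```

```text
clock: 15.3
tcp_pos: [495.5, 178.6, 11.1]
tool_rot: [3.138, -0.26, 0.058]
force: [-0.5, -0.5, 0.5]
finger_gap: 0.346
t 15.3 tcp [495.5 178.6  11.1] rot [ 3.138 -0.26   0.058] F [-0.5 -0.5  0.5] gap 30.1
turn [0.004 0.002 0.   ] then shift cm [-4.38 -0.01 -1.26] | 46
turn [0. 0. 0.] then shift cm [  2.8    0.   -10.43] | 108
turn [0. 0. 0.] then shift cm [-2.11 37.54 -0.56] | 376
```

```bash
python3 -m handwheel '[{"tx":-2.2,"ty":0,"tz":-0.6,"ax":0,"ay":0,"az":0,"hand":0.31},{"tx":-2.2,"ty":0,"tz":-0.6,"ax":0,"ay":0,"az":0,"hand":0.31},{"tx":1.2,"ty":0,"tz":-4.6,"ax":0,"ay":0,"az":0,"hand":0.31},{"tx":1.2,"ty":0,"tz":-4.6,"ax":0,"ay":0,"az":0,"hand":0.31},{"tx":-0.3,"ty":4.2,"tz":-0.1,"ax":0,"ay":0,"az":0,"hand":0.31},{"tx":-0.3,"ty":4.2,"tz":-0.1,"ax":0,"ay":0,"az":0,"hand":0.31},{"tx":-0.3,"ty":4.2,"tz":-0.1,"ax":0,"ay":0,"az":0,"hand":0.31},{"tx":-0.3,"ty":4.2,"tz":-0.1,"ax":0,"ay":0,"az":0,"hand":0.31},{"tx":-0.3,"ty":4.2,"tz":-0.1,"ax":0,"ay":0,"az":0,"hand":0.31},{"tx":-0.3,"ty":4.2,"tz":-0.1,"ax":0,"ay":0,"az":0,"hand":0.31},{"tx":-0.3,"ty":4.2,"tz":-0.1,"ax":0,"ay":0,"az":0,"hand":0.31},{"tx":-0.3,"ty":4.2,"tz":-0.1,"ax":0,"ay":0,"az":0,"hand":0.31}]';python3 look.py pics/p6.png; python3 -c "
from pots import *
print(fit(2,(535,-22)))
print(fit(1,(524,75)))
print(fit(3,(517,177)))"; python3 go.py
```

```text
clock: 16.5
tcp_pos: [443.1, -160.2, 107.0]
tool_rot: [3.137, -0.26, 0.058]
force: [0.7, 0.2, -0.5]
finger_gap: 0.346
({'top+scene': array([534. , -23.4]), 'cost top+scene': np.float64(15.6), 'top': array([532.7, -23.9]), 'cost top': np.float64(10.7), 'scene': array([534.2, -23. ]), 'cost scene': np.float64(18.9)}, {'top': (0.72, 52), 'scene': (0.7, 75)})
({'top+scene': array([522.9,  76.7]), 'cost top+scene': np.float64(17.4), 'top': array([522.8,  76.6]), 'cost top': np.float64(6.5), 'scene': array([523.3,  76.4]), 'cost scene': np.float64(28.2)}, {'top': (0.72, 59), 'scene': (0.75, 80)})
({'top+scene': array([516., 177.]), 'cost top+scene': np.float64(21.6), 'top': array([512.9, 175. ]), 'cost top': np.float64(18.3), 'scene': array([516.7, 176.6]), 'cost scene': np.float64(22.6)}, {'top': (0.61, 46), 'scene': (0.74, 81)})
t 17.5 tcp [ 443.5 -158.5  106.9] rot [ 3.138 -0.26   0.057] F [-0.5  0.  -0.6] gap 30.4
```

View pics/p6.png

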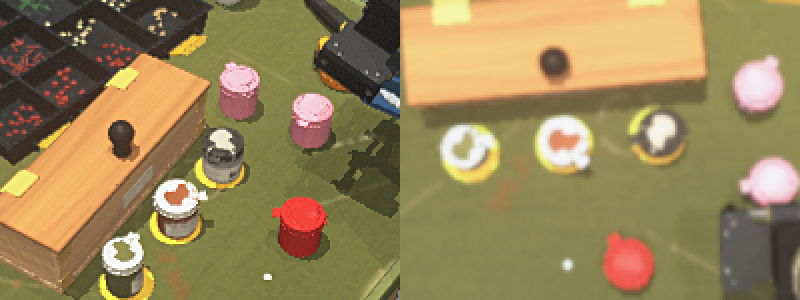

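```bash
cat > ov.py <<'E'
import sys
from pots import *
def ov(fn,qs,draw=True):
    o=[]
    for n in('top','scene'):
        im=vision.get_image(n); c=proj(n,[[525,78,20]])[0].round().astype(int)
        x,y=c[0]-54,c[1]-40 
        w=cv2.resize(im[y:y+80,x:x+108],(540,400),interpolation=3); f=5
        if n=='top': x2=0
        T=lambda p:((np.array(p)-[x,y]+.5)*f).round().astype(int)
        if draw:
          for i,q in qs.items(): 
            cv2.polylines(w,[T(sil(n,q,i)[:,0])],True,(255,0,0),1)
          for q in((517.6,177.5),(528,78),(538.4,-21.5)):
            cv2.polylines(w,[T(proj(n,np.c_[q[0]+30*np.cos(th),q[1]+30*np.sin(th),0*th]))],True,(0,0,255),1)
        o.append(w)
    cv2.imwrite(fn,cv2.resize(np.vstack(o),(405*1,600)) if 0 else np.vstack([cv2.resize(k,(405,300)) for k in o]))
    cv2.imwrite(fn.replace('.png','_t.png'),o[0]);cv2.imwrite(fn.replace('.png','_s.png'),o[1])
E
python3 -c "
from ov import *
ov('pics/q1.png',{2:(534,-23.4),1:(522.9,76.7),3:(515.5,176.5)})"
```

```text
(no output)
```

View pics/q1_t.png

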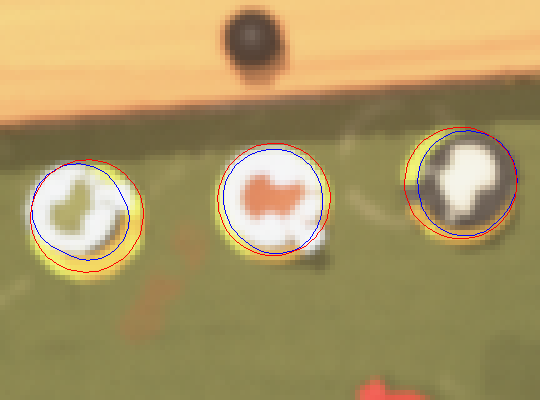

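View pics/q1_s.png

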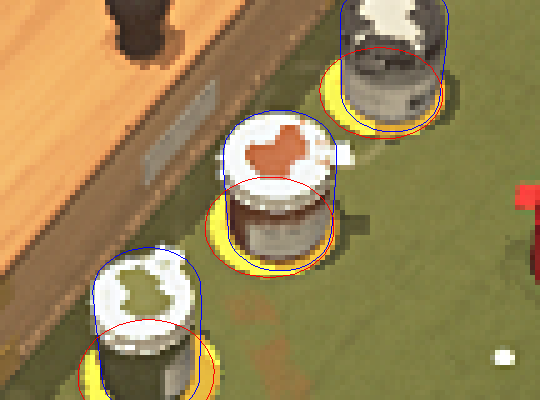

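```bash
python3 go.py 498 -36 100 .361 .262 498 -36 12 .361 .262 515.9 -30 12 .361 .262 
```

```text
t 17.6 tcp [ 443.6 -158.5  106.9] rot [ 3.138 -0.26   0.057] F [0.4 0.2 0.2] gap 29.9
turn [ 0.082  0.002 -0.293] then shift cm [ 8.92 -9.54  3.11] | 134
turn [0. 0. 0.] then shift cm [-2.28 -0.    8.5 ] | 88
turn [0. 0. 0.] then shift cm [1.82 0.07 0.49] | 19
```

```bash
python3 -m handwheel '[{"tx":0,"ty":0,"tz":0,"ax":0.041,"ay":0,"az":-0.141,"hand":0.31},{"tx":0,"ty":0,"tz":0,"ax":0.041,"ay":0,"az":-0.141,"hand":0.31},{"tx":0,"ty":0,"tz":0,"ax":0,"ay":0,"az":-0.011,"hand":0.31},{"tx":2.2,"ty":-2.4,"tz":0.6,"ax":0,"ay":0,"az":0,"hand":0.31},{"tx":2.2,"ty":-2.4,"tz":0.6,"ax":0,"ay":0,"az":0,"hand":0.31},{"tx":2.2,"ty":-2.4,"tz":0.6,"ax":0,"ay":0,"az":0,"hand":0.31},{"tx":2.2,"ty":-2.4,"tz":0.7,"ax":0,"ay":0,"az":0,"hand":0.31},{"tx":0,"ty":0,"tz":0,"ax":0,"ay":0,"az":0,"hand":0.31},{"tx":0,"ty":0,"tz":0,"ax":0,"ay":0,"az":0,"hand":0.31}]'; python3 go.py 498 -36 12 .361 .262
```

```text
clock: 18.5
tcp_pos: [495.1, -35.8, 105.3]
tool_rot: [-3.141, -0.26, 0.359]
force: [0.2, -0.3, -0.6]
finger_gap: 0.342
t 18.5 tcp [495.1 -35.8 105.3] rot [-3.141 -0.26   0.359] F [ 0.2 -0.3 -0.6] gap 29.7
turn [ 0.     0.002 -0.002] then shift cm [-2.17  0.12  9.08] | 93
```

```bash
python3 -m handwheel '[{"tx":-0.7,"ty":0.1,"tz":2.5,"ax":0,"ay":0,"az":0,"hand":0.31},{"tx":-0.6,"ty":0,"tz":2.5,"ax":0,"ay":0,"az":0,"hand":0.31},{"tx":-0.5,"ty":0,"tz":2.3,"ax":0,"ay":0,"az":0,"hand":0.31},{"tx":-0.3,"ty":0,"tz":1.4,"ax":0,"ay":0,"az":0,"hand":0.31},{"tx":-0.1,"ty":0,"tz":0.4,"ax":0,"ay":0,"az":0,"hand":0.31},{"tx":0,"ty":0,"tz":0,"ax":0,"ay":0,"az":0,"hand":0.31},{"tx":0,"ty":0,"tz":0,"ax":0,"ay":0,"az":0,"hand":0.31}]'; python3 go.py 515.9 -30 11 .361 .262
```

```text
clock: 19.2
tcp_pos: [498.0, -37.2, 12.6]
tool_rot: [3.141, -0.261, 0.359]
force: [-0.2, 0.3, -0.2]
finger_gap: 0.344
t 19.2 tcp [498.  -37.2  12.6] rot [ 3.141 -0.261  0.359] F [-0.2  0.3 -0.2] gap 29.9
turn [ 0.001  0.001 -0.002] then shift cm [ 1.82 -0.04  0.65] | 19
```

```bash
python3 -m handwheel '[{"tx":0.5,"ty":-0.02,"tz":0.15,"ax":0,"ay":0,"az":0,"hand":0.31},{"tx":0.5,"ty":-0.02,"tz":0.15,"ax":0,"ay":0,"az":0,"hand":0.31},{"tx":0.5,"ty":0,"tz":0.15,"ax":0,"ay":0,"az":0,"hand":0.31},{"tx":0.3,"ty":0,"tz":0.1,"ax":0,"ay":0,"az":0,"hand":0.31},{"tx":0.05,"ty":0,"tz":0,"ax":0,"ay":0,"az":0,"hand":0.31},{"tx":0,"ty":0,"tz":0,"ax":0,"ay":0,"az":0,"hand":0.31},{"tx":0,"ty":0,"tz":0,"ax":0,"ay":0,"az":0,"hand":0.31},{"tx":0,"ty":0,"tz":0,"ax":0,"ay":0,"az":0,"hand":0.31}]'; python3 go.py 515.9 -30 11 .361 .262 485 -41.7 11 .361 .262 485 -41.7 100 .361 .262 480 81.5 100 -.058 .262 480 81.5 12 -.058 .262 503.9 80 12 -.058 .262
```

```text
clock: 20.0
tcp_pos: [515.3, -29.5, 11.2]
tool_rot: [-3.141, -0.26, 0.361]
force: [0.3, 0.1, -0.1]
finger_gap: 0.345
t 20.0 tcp [515.3 -29.5  11.2] rot [-3.141 -0.26   0.361] F [ 0.3  0.1 -0.1] gap 30.0
turn [-0.     0.002 -0.   ] then shift cm [0.03 0.07 0.02] | 1
turn [0. 0. 0.] then shift cm [-3.19  0.   -0.86] | 33
turn [0. 0. 0.] then shift cm [ 2.31  0.   -8.6 ] | 89
turn [-0.109  0.     0.405] then shift cm [ -1.17 -12.27  -0.31] | 123
turn [0. 0. 0.] then shift cm [-2.28 -0.    8.5 ] | 88
turn [0. 0. 0.] then shift cm [2.31 0.01 0.62] | 24
```

```bash
python3 -m handwheel '[{"tx":-1.6,"ty":0,"tz":-0.4,"ax":0,"ay":0,"az":0,"hand":0.31},{"tx":-1.6,"ty":0,"tz":-0.4,"ax":0,"ay":0,"az":0,"hand":0.31},{"tx":1.1,"ty":0,"tz":-4.2,"ax":0,"ay":0,"az":0,"hand":0.31},{"tx":1.2,"ty":0,"tz":-4.4,"ax":0,"ay":0,"az":0,"hand":0.31},{"tx":0,"ty":0,"tz":0,"ax":-0.036,"ay":0,"az":0.135,"hand":0.31},{"tx":0,"ty":0,"tz":0,"ax":-0.036,"ay":0,"az":0.135,"hand":0.31},{"tx":0,"ty":0,"tz":0,"ax":-0.037,"ay":0,"az":0.135,"hand":0.31},{"tx":-0.3,"ty":-4,"tz":-0.1,"ax":0,"ay":0,"az":0,"hand":0.31},{"tx":-0.4,"ty":-4.2,"tz":-0.1,"ax":0,"ay":0,"az":0,"hand":0.31},{"tx":-0.4,"ty":-4.1,"tz":-0.1,"ax":0,"ay":0,"az":0,"hand":0.31},{"tx":0,"ty":0,"tz":0,"ax":0,"ay":0,"az":0,"hand":0.31},{"tx":0,"ty":0,"tz":0,"ax":0,"ay":0,"az":0,"hand":0.31}]'; python3 go.py 480 81.5 12 -.058 .262
```

```text
clock: 21.2
tcp_pos: [480.4, 83.2, 99.7]
tool_rot: [3.14, -0.26, -0.056]
force: [0.6, -0.2, 0.4]
finger_gap: 0.345
t 21.2 tcp [480.4  83.2  99.7] rot [ 3.14  -0.26  -0.056] F [ 0.6 -0.2  0.4] gap 30.1
turn [0.001 0.002 0.002] then shift cm [-2.3   0.17  8.46] | 88
```

```bash
python3 -m handwheel '[{"tx":-0.7,"ty":0,"tz":2.4,"ax":0,"ay":0,"az":0,"hand":0.31},{"tx":-0.6,"ty":0,"tz":2.3,"ax":0,"ay":0,"az":0,"hand":0.31},{"tx":-0.6,"ty":0,"tz":2.1,"ax":0,"ay":0,"az":0,"hand":0.31},{"tx":-0.3,"ty":0,"tz":1.3,"ax":0,"ay":0,"az":0,"hand":0.31},{"tx":-0.1,"ty":0,"tz":0.4,"ax":0,"ay":0,"az":0,"hand":0.31},{"tx":0,"ty":0,"tz":0,"ax":0,"ay":0,"az":0,"hand":0.31},{"tx":0,"ty":0,"tz":0,"ax":0,"ay":0,"az":0,"hand":0.31}]'; python3 go.py 503.9 80 11 -.058 .262
```

```text
clock: 21.9
tcp_pos: [480.7, 81.9, 12.3]
tool_rot: [3.14, -0.261, -0.059]
force: [-0.1, -0.3, -0.1]
finger_gap: 0.343
t 21.9 tcp [480.7  81.9  12.3] rot [ 3.14  -0.261 -0.059] F [-0.1 -0.3 -0.1] gap 29.8
turn [ 0.001  0.001 -0.001] then shift cm [2.21 0.06 0.73] | 23
```

```bash
python3 -m handwheel '[{"tx":0.5,"ty":0.02,"tz":0.14,"ax":0,"ay":0,"az":0,"hand":0.31},{"tx":0.5,"ty":0.02,"tz":0.14,"ax":0,"ay":0,"az":0,"hand":0.31},{"tx":0.5,"ty":0,"tz":0.14,"ax":0,"ay":0,"az":0,"hand":0.31},{"tx":0.4,"ty":0,"tz":0.12,"ax":0,"ay":0,"az":0,"hand":0.31},{"tx":0.3,"ty":0,"tz":0.1,"ax":0,"ay":0,"az":0,"hand":0.31},{"tx":0.05,"ty":0,"tz":0,"ax":0,"ay":0,"az":0,"hand":0.31},{"tx":0,"ty":0,"tz":0,"ax":0,"ay":0,"az":0,"hand":0.31},{"tx":0,"ty":0,"tz":0,"ax":0,"ay":0,"az":0,"hand":0.31},{"tx":0,"ty":0,"tz":0,"ax":0,"ay":0,"az":0,"hand":0.31}]'; python3 go.py 475 81.5 12 -.058 .262 475 81.5 120 -.058 .262 430 -150 120 -.058 .262
```

```text
clock: 22.8
tcp_pos: [503.4, 80.6, 11.2]
tool_rot: [3.14, -0.26, -0.058]
force: [0.0, -0.2, 0.4]
finger_gap: 0.342
t 22.8 tcp [503.4  80.6  11.2] rot [ 3.14  -0.26  -0.058] F [ 0.  -0.2  0.4] gap 29.8
turn [ 0.001  0.002 -0.   ] then shift cm [-2.73  0.08 -0.81] | 28
turn [0. 0. 0.] then shift cm [  2.8    0.   -10.43] | 108
turn [0. 0. 0.] then shift cm [-3.04 23.37 -0.82] | 236
```

```bash
python3 -m handwheel '[{"tx":-1.4,"ty":0,"tz":-0.4,"ax":0,"ay":0,"az":0,"hand":0.31},{"tx":-1.4,"ty":0,"tz":-0.4,"ax":0,"ay":0,"az":0,"hand":0.31},{"tx":1.3,"ty":0,"tz":-5,"ax":0,"ay":0,"az":0,"hand":0.31},{"tx":1.3,"ty":0,"tz":-4.8,"ax":0,"ay":0,"az":0,"hand":0.31},{"tx":-0.6,"ty":4.5,"tz":-0.4,"ax":0,"ay":0,"az":0,"hand":0.31},{"tx":-0.6,"ty":4.5,"tz":-0.4,"ax":0,"ay":0,"az":0,"hand":0},{"tx":-0.6,"ty":4.5,"tz":-0.4,"ax":0,"ay":0,"az":0,"hand":-0.4},{"tx":-0.6,"ty":4.5,"tz":-0.4,"ax":0,"ay":0,"az":0,"hand":-0.4},{"tx":-0.6,"ty":4.5,"tz":-0.4,"ax":0,"ay":0,"az":0,"hand":-0.4},{"tx":0,"ty":0,"tz":0,"ax":0,"ay":-0.13,"az":0,"hand":-0.4},{"tx":0,"ty":0,"tz":0,"ax":0,"ay":-0.13,"az":0,"hand":-0.4},{"tx":0,"ty":0,"tz":0,"ax":0,"ay":0,"az":0,"hand":-0.4}]';python3 -c "
from ov import *
r={}
for i,q in((2,(538,-22)),(1,(527,77)),(3,(517,177))):
    f=fit(i,q); print(i,f); r[i]=f[0].get('top+scene',q)
ov('pics/q2.png',r)"; python3 go.py
```

```text
clock: 24.0
tcp_pos: [428.7, -139.9, 122.4]
tool_rot: [-3.139, 0.004, -0.058]
force: [0.2, 0.6, -0.1]
finger_gap: 0.696
2 ({'top+scene': array([532.8, -22.7]), 'cost top+scene': np.float64(19.0), 'top': array([532.1, -23.2]), 'cost top': np.float64(11.3), 'scene': array([535. , -24.6]), 'cost scene': np.float64(24.6)}, {'top': (0.54, 57), 'scene': (0.67, 73)})
1 ({'top+scene': array([522.4,  76.5]), 'cost top+scene': np.float64(21.5), 'top': array([520.9,  75.7]), 'cost top': np.float64(10.0), 'scene': array([523. ,  76.9]), 'cost scene': np.float64(29.6)}, {'top': (0.76, 56), 'scene': (0.69, 81)})
3 ({'top+scene': array([515.8, 177.9]), 'cost top+scene': np.float64(16.6), 'top': array([514.3, 177.1]), 'cost top': np.float64(10.0), 'scene': array([517. , 177.2]), 'cost scene': np.float64(20.3)}, {'top': (0.72, 51), 'scene': (0.92, 81)})
t 25.0 tcp [ 427.1 -140.2  123.3] rot [ 3.141  0.    -0.059] F [ 0.5  1.1 -0.4] gap 61.0
```

View pics/q2_t.png

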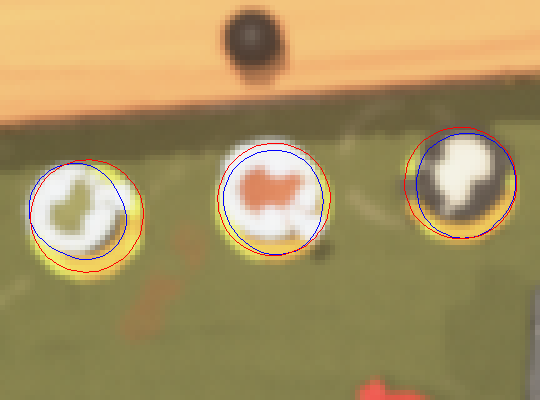

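View pics/q2_s.png

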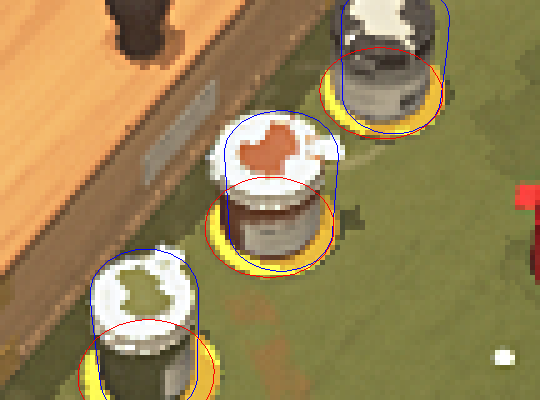

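```bash
cat > yfit.py <<'E'
from pots import *
from scipy.optimize import minimize
D={3:(517.3,177.7),1:(528.3,77.9),2:(538.2,-21.5)}
SS=6
def mask(poly,x,y,w,h):
    m=np.zeros((h*SS,w*SS),np.uint8)
    cv2.fillPoly(m,[((poly.reshape(-1,2)-[x,y]+.5)*SS).round().astype(np.int32)],1); return m
def yfit(ims,i,cams=('top','scene'),q0=None):
    out={}
    dat={}
    for n in cams:
        im=ims[n]; c=proj(n,[[*D[i],10]])[0].round().astype(int); x,y,w,h=c[0]-22,c[1]-22,44,44
        hv=cv2.cvtColor(im[y:y+h,x:x+w],cv2.COLOR_BGR2HSV).astype(int)
        # yellowness: hue 17..33 and saturation high, brighter than the green cloth
        Y=((hv[...,0]>=15)&(hv[...,0]<=34)&(hv[...,1]>95)&(hv[...,2]>165)).astype(float)
        dat[n]=(Y,x,y,w,h)
    def cost(p,names):
        e=0
        for n in names:
            Y,x,y,w,h=dat[n]
            d=mask(proj(n,np.c_[D[i][0]+30*np.cos(th),D[i][1]+30*np.sin(th),0*th]),x,y,w,h)
            s=mask(sil(n,p,i),x,y,w,h)
            P=cv2.resize((d&~s&1).astype(np.float32)*1.0,(w,h),interpolation=cv2.INTER_AREA)
            # only within slightly dilated disc
            dd=cv2.dilate(cv2.resize(d,(w,h),interpolation=cv2.INTER_NEAREST),np.ones((3,3)))
            e+=np.sum(((P-Y)**2)[dd>0])
        return e
    for names in (list(cams),)+tuple([c] for c in cams):
        best=min(((cost((D[i][0]+a,D[i][1]+b),names),a,b) for a in range(-12,13,2) for b in range(-12,13,2)))
        r=minimize(lambda p:cost(p,names),(D[i][0]+best[1],D[i][1]+best[2]),method='Nelder-Mead',options=dict(initial_simplex=[(D[i][0]+best[1]+a,D[i][1]+best[2]+b) for a,b in((0,0),(1.5,0),(0,1.5))],maxiter=40))
        out['+'.join(names)]=(np.round(r.x-D[i],1),round(r.fun,1),dat[names[0]][0].sum())
    return out
E
python3 -c "
from yfit import *
ims={n:vision.get_image(n) for n in('top','scene')}
for n in ims: cv2.imwrite(f'pics/full_{n}.png',ims[n])
for i in(2,1,3): print(i,yfit(ims,i))"
```

```text
2 {'top+scene': (array([ 2.9, -0.5]), np.float64(83.0), np.float64(181.0)), 'top': (array([3.1, 1.2]), np.float64(46.5), np.float64(181.0)), 'scene': (array([ 3.5, -3.4]), np.float64(21.3), np.float64(118.0))}Traceback (most recent call last):
  File "<string>", line 5, in <module>
    for i in(2,1,3): print(i,yfit(ims,i))
                             ~~~~^^^^^^^
  File "yfit.py", line 29, in yfit
    best=min(((cost((D[i][0]+a,D[i][1]+b),names),a,b) for a in range(-12,13,2) for b in range(-12,13,2)))
  File "yfit.py", line 29, in <genexpr>
    best=min(((cost((D[i][0]+a,D[i][1]+b),names),a,b) for a in range(-12,13,2) for b in range(-12,13,2)))
               ~~~~^^^^^^^^^^^^^^^^^^^^^^^^^^^^^
  File "yfit.py", line 22, in cost
    s=mask(sil(n,p,i),x,y,w,h)
           ~~~^^^^^^^
  File "pots.py", line 9, in sil
    return cv2.convexHull(proj(n,np.vstack(P)).astype(np.float32))
                          ~~~~^^^^^^^^^^^^^^^^
  File "h.py", line 12, in proj
    K,d,E=params(n); P=np.atleast_2d(np.array(P,float))
          ~~~~~~^^^
  File "h.py", line 4, in params
    p=vision.camera_params(n); f=240/np.tan(np.radians(p['vfov'])/2)
ValueError: time passes only in moves, steps and waits
```

```bash
sed -i 's/^def params(n):/import functools\n@functools.lru_cache(None)\ndef params(n):/' h.py
python3 -c "
from yfit import *
ims={n:cv2.imread(f'pics/full_{n}.png') for n in('top','scene')}
for i in(2,1,3): print(i,yfit(ims,i))
w=[]
for n in('top','scene'):
  for i in (3,1,2):
    c=proj(n,[[*D[i],15]])[0]; x,y=(c-[12.5,14]).round().astype(int)
    a=cv2.resize(ims[n][y:y+28,x:x+25],(250,280),interpolation=cv2.INTER_NEAREST)
    T=lambda p:((np.array(p).reshape(-1,2)-[x,y]+.5)*10).round().astype(int)
    cv2.polylines(a,[T(sil(n,D[i],i))],True,(255,0,0),1)
    cv2.polylines(a,[T(proj(n,np.c_[D[i][0]+30*np.cos(th),D[i][1]+30*np.sin(th),0*th]))],True,(0,0,255),1)
    w.append(a)
cv2.imwrite('pics/g.png',np.vstack([np.hstack(w[:3]),np.hstack(w[3:])]))
"
```

```text
2 {'top+scene': (array([ 2.9, -0.5]), np.float64(83.0), np.float64(181.0)), 'top': (array([3.1, 1.2]), np.float64(46.5), np.float64(181.0)), 'scene': (array([ 3.5, -3.4]), np.float64(21.3), np.float64(118.0))}
1 {'top+scene': (array([ 1.1, -1.7]), np.float64(102.1), np.float64(170.0)), 'top': (array([0.3, 0. ]), np.float64(54.8), np.float64(170.0)), 'scene': (array([ 2.2, -3.9]), np.float64(28.1), np.float64(167.0))}
3 {'top+scene': (array([ 1.3, -0.9]), np.float64(155.9), np.float64(263.0)), 'top': (array([0.5, 2.9]), np.float64(96.2), np.float64(263.0)), 'scene': (array([ 2.1, -2.1]), np.float64(41.9), np.float64(216.0))}
```

View pics/g.png

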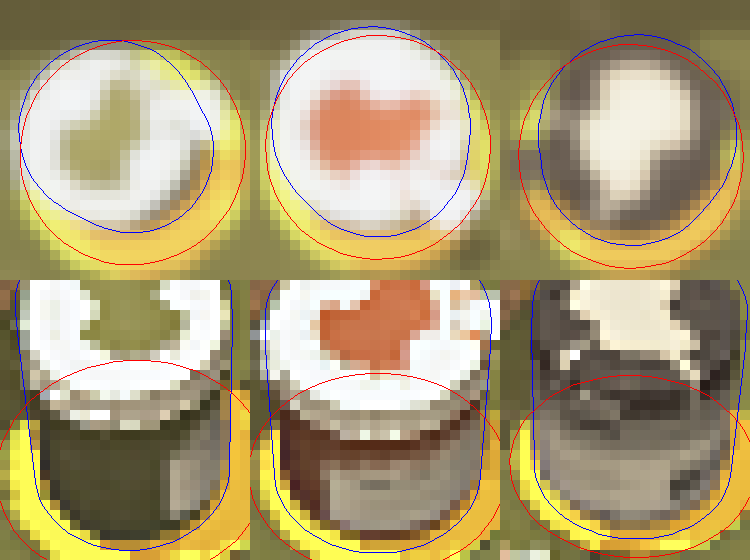

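```bash
python3 go.py 599 85.5 170 .104 0 599 85.5 93 .104 0
```

```text
t 25.1 tcp [ 427.1 -140.2  123.3] rot [ 3.141  0.    -0.059] F [ 0.3  0.1 -1. ] gap 60.9
turn [ 0.001  0.    -0.163] then shift cm [ 19.44 -20.66  -4.67] | 287
turn [0. 0. 0.] then shift cm [ 0.  -0.   7.7] | 77
```

```bash
python3 -m handwheel '[{"tx":0,"ty":0,"tz":-2.3,"ax":0,"ay":0,"az":-0.08,"hand":-0.4},{"tx":0,"ty":0,"tz":-2.4,"ax":0,"ay":0,"az":-0.083,"hand":-0.4},{"tx":2.4,"ty":-2.6,"tz":0,"ax":0,"ay":0,"az":0,"hand":-0.4},{"tx":2.4,"ty":-2.6,"tz":0,"ax":0,"ay":0,"az":0,"hand":-0.4},{"tx":2.4,"ty":-2.6,"tz":0,"ax":0,"ay":0,"az":0,"hand":-0.4},{"tx":2.4,"ty":-2.6,"tz":0,"ax":0,"ay":0,"az":0,"hand":-0.4},{"tx":2.4,"ty":-2.6,"tz":0,"ax":0,"ay":0,"az":0,"hand":-0.4},{"tx":2.5,"ty":-2.6,"tz":0,"ax":0,"ay":0,"az":0,"hand":-0.4},{"tx":2.5,"ty":-2.6,"tz":0,"ax":0,"ay":0,"az":0,"hand":-0.4},{"tx":2.5,"ty":-2.5,"tz":0,"ax":0,"ay":0,"az":0,"hand":-0.4},{"tx":0,"ty":0,"tz":0,"ax":0,"ay":0,"az":0,"hand":-0.4},{"tx":0,"ty":0,"tz":0,"ax":0,"ay":0,"az":0,"hand":-0.4}]'; python3 go.py 599 85.5 93 .104 0
```

```text
clock: 26.3
tcp_pos: [599.5, 86.8, 169.6]
tool_rot: [3.141, 0.001, 0.106]
force: [-0.6, -0.9, 0.1]
finger_gap: 0.697
t 26.3 tcp [599.5  86.8 169.6] rot [3.141e+00 1.000e-03 1.060e-01] F [-0.6 -0.9  0.1] gap 60.7
turn [0.    0.001 0.002] then shift cm [-0.06  0.13  7.66] | 77
```

```bash
python3 -m handwheel '[{"tx":0,"ty":0,"tz":2.5,"ax":0,"ay":0,"az":0,"hand":-0.4},{"tx":0,"ty":0,"tz":2.5,"ax":0,"ay":0,"az":0,"hand":-0.4},{"tx":0,"ty":0,"tz":1.5,"ax":0,"ay":0,"az":0,"hand":-0.4},{"tx":0,"ty":0,"tz":0.9,"ax":0,"ay":0,"az":0,"hand":-0.4},{"tx":0,"ty":0,"tz":0.2,"ax":0,"ay":0,"az":0,"hand":-0.4},{"tx":0,"ty":0,"tz":0,"ax":0,"ay":0,"az":0,"hand":-0.4},{"tx":0,"ty":0,"tz":0,"ax":0,"ay":0,"az":0,"hand":-0.4}]'; python3 go.py 599 85.5 93 .104 0
python3 - <<'E'
from h import *
o=[]
for n in('scene','top'):
    c=proj(n,[[600,85,110]])[0].round().astype(int)
    o.append(cv2.resize(vision.get_image(n)[c[1]-40:c[1]+40,c[0]-40:c[0]+40],(400,400),interpolation=3))
cv2.imwrite('pics/k1.png',np.hstack(o))
E
```

```text
clock: 27.0
tcp_pos: [600.1, 86.1, 95.2]
tool_rot: [3.141, -0.001, 0.104]
force: [-0.1, 0.3, 1.2]
finger_gap: 0.701
t 27.0 tcp [600.1  86.1  95.2] rot [ 3.141e+00 -1.000e-03  1.040e-01] F [-0.1  0.3  1.2] gap 60.9
turn [ 0.001 -0.001  0.   ] then shift cm [-0.12  0.05  0.22] | 3
```

View pics/k1.png

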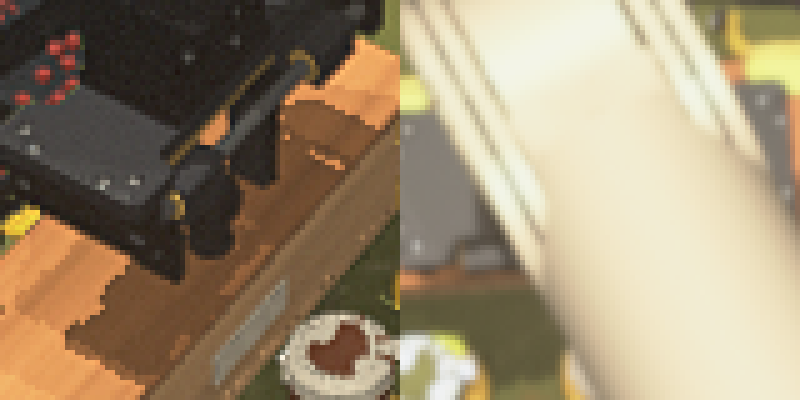

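```bash
python3 -m handwheel '[{"tx":-0.1,"ty":0,"tz":0.2,"ax":0,"ay":0,"az":0,"hand":0},{"tx":0,"ty":0,"tz":0,"ax":0,"ay":0,"az":0,"hand":0.5},{"tx":0,"ty":0,"tz":0,"ax":0,"ay":0,"az":0,"hand":0.6},{"tx":0,"ty":0,"tz":0,"ax":0,"ay":0,"az":0,"hand":0.6},{"tx":0,"ty":0,"tz":0,"ax":0,"ay":0,"az":0,"hand":0.6},{"tx":0,"ty":0,"tz":0,"ax":0,"ay":0,"az":0,"hand":0.6}]' 25
python3 go.py; python3 - <<'E'
from h import *
o=[]
for n in('scene','top'):
    c=proj(n,[[600,85,110]])[0].round().astype(int)
    o.append(cv2.resize(vision.get_image(n)[c[1]-40:c[1]+40,c[0]-40:c[0]+40],(400,400),interpolation=3))
cv2.imwrite('pics/k2.png',np.hstack(o))
E
```

```text
clock: 27.7
tcp_pos: [598.4, 86.9, 92.1]
tool_rot: [-3.141, -0.0, 0.105]
force: [0.7, 3.4, -1.7]
finger_gap: 0.324
t 27.7 tcp [598.4  86.9  92.1] rot [-3.141 -0.     0.105] F [ 0.7  3.4 -1.7] gap 28.2
```

View pics/k2.png

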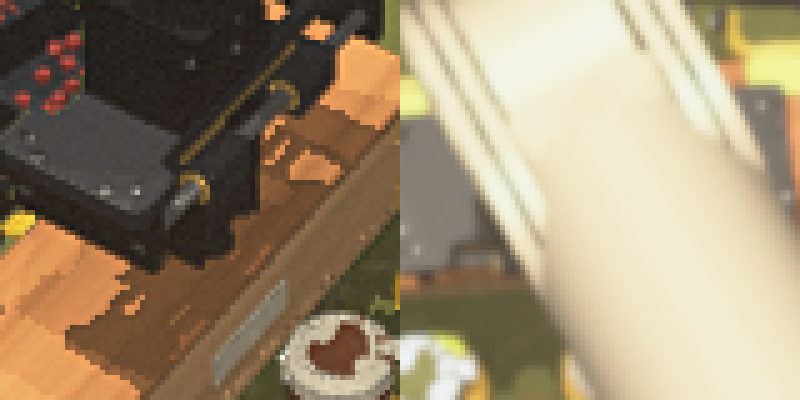

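```bash
python3 -m handwheel '[{"tx":0.43,"ty":0,"tz":-0.76,"ax":0,"ay":0,"az":0,"hand":0.6},{"tx":0.51,"ty":0,"tz":-0.71,"ax":0,"ay":0,"az":0,"hand":0.6},{"tx":0.58,"ty":0,"tz":-0.66,"ax":0,"ay":0,"az":0,"hand":0.6},{"tx":0,"ty":0,"tz":0,"ax":0,"ay":0,"az":0,"hand":0.6},{"tx":0,"ty":0,"tz":0,"ax":0,"ay":0,"az":0,"hand":0.6},{"tx":0,"ty":0,"tz":0,"ax":0,"ay":0,"az":0,"hand":0.6}]' 
python3 go.py; python3 - <<'E'
from h import *
n='scene'; c=proj(n,[[600,85,110]])[0].round().astype(int)
cv2.imwrite('pics/k3.png',cv2.resize(vision.get_image(n)[c[1]-75:c[1]+75,c[0]-100:c[0]+100],(800,600),interpolation=3))
E
```

```text
clock: 28.4
tcp_pos: [612.7, 88.5, 112.9]
tool_rot: [-3.141, 0.002, 0.105]
force: [-2.7, 4.3, -3.2]
finger_gap: 0.329
t 28.4 tcp [612.7  88.5 112.9] rot [-3.141e+00  2.000e-03  1.050e-01] F [-2.7  4.3 -3.2] gap 28.7
```

View pics/k3.png

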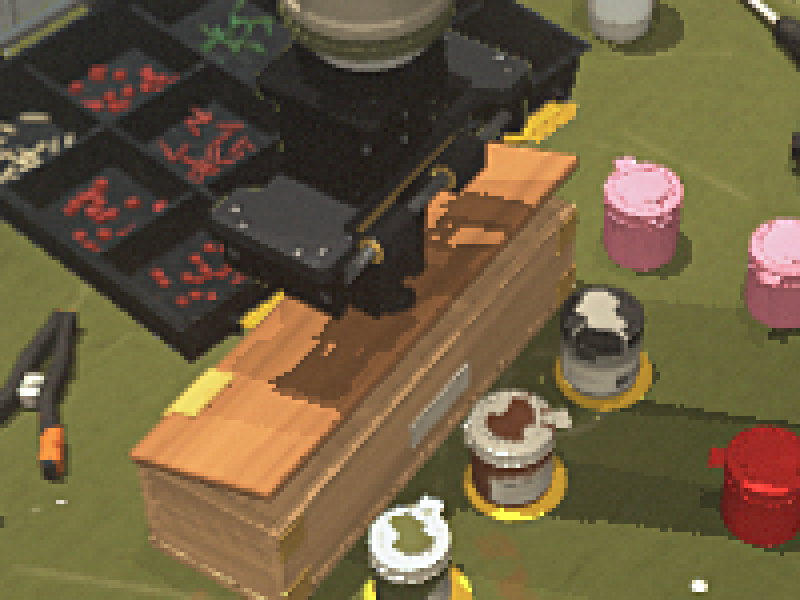

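```bash
python3 -m handwheel '[{"tx":0.64,"ty":0,"tz":-0.59,"ax":0,"ay":0,"az":0,"hand":0.6},{"tx":0.7,"ty":0,"tz":-0.52,"ax":0,"ay":0,"az":0,"hand":0.6},{"tx":0.75,"ty":0,"tz":-0.45,"ax":0,"ay":0,"az":0,"hand":0.6},{"tx":0.8,"ty":0,"tz":-0.37,"ax":0,"ay":0,"az":0,"hand":0.6},{"tx":0,"ty":0,"tz":0,"ax":0,"ay":0,"az":0,"hand":0.6},{"tx":0,"ty":0,"tz":0,"ax":0,"ay":0,"az":0,"hand":0.6}]' 
python3 go.py; python3 - <<'E'
from h import *
n='scene'; c=proj(n,[[600,85,110]])[0].round().astype(int)
cv2.imwrite('pics/k4.png',cv2.resize(vision.get_image(n)[c[1]-75:c[1]+75,c[0]-100:c[0]+100],(800,600),interpolation=3))
E
```

```text
clock: 29.05
tcp_pos: [641.6, 91.8, 132.4]
tool_rot: [-3.141, 0.002, 0.106]
force: [-2.9, 4.6, 0.5]
finger_gap: 0.323
t 29.05 tcp [641.6  91.8 132.4] rot [-3.141e+00  2.000e-03  1.060e-01] F [-2.9  4.6  0.5] gap 28.1
```

View pics/k4.png

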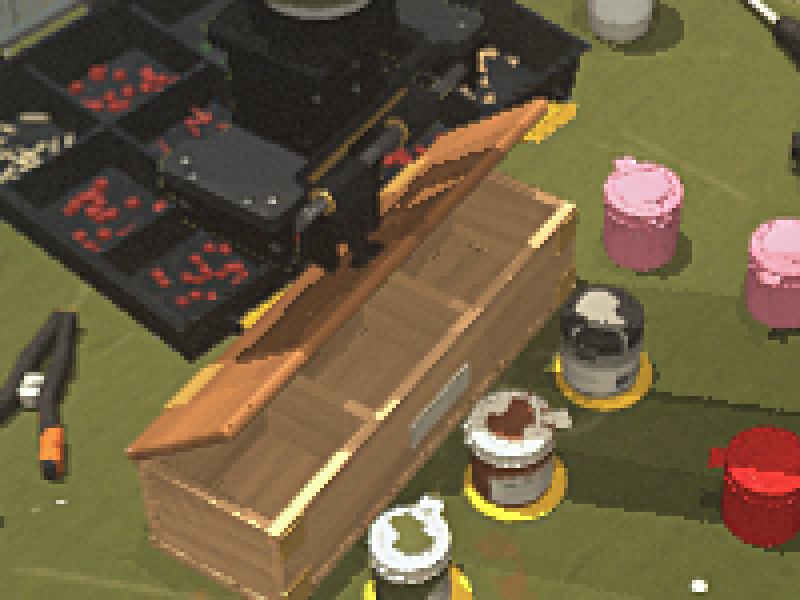

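```bash
python3 -m handwheel '[{"tx":0.83,"ty":0,"tz":-0.28,"ax":0,"ay":0,"az":0,"hand":0.6},{"tx":0.85,"ty":0,"tz":-0.19,"ax":0,"ay":0,"az":0,"hand":0.6},{"tx":0.87,"ty":0,"tz":-0.1,"ax":0,"ay":0,"az":0,"hand":0.6},{"tx":0,"ty":0,"tz":0,"ax":0,"ay":0,"az":0,"hand":0.6},{"tx":0,"ty":0,"tz":0,"ax":0,"ay":0,"az":0,"hand":0.6},{"tx":0,"ty":0,"tz":0,"ax":0,"ay":0,"az":0,"hand":0.6}]' 
python3 go.py; python3 - <<'E'
from h import *
n='scene'; c=proj(n,[[600,85,110]])[0].round().astype(int)
im=vision.get_image(n); cv2.imwrite('pics/full_k5.png',im); cv2.imwrite('pics/full_k5t.png',vision.get_image('top'))
cv2.imwrite('pics/k5.png',cv2.resize(im[c[1]-75:c[1]+75,c[0]-100:c[0]+100],(800,600),interpolation=3))
E
```

```text
clock: 29.7
tcp_pos: [667.1, 94.7, 138.3]
tool_rot: [-3.141, 0.001, 0.106]
force: [-2.3, 4.8, 0.2]
finger_gap: 0.322
t 29.7 tcp [667.1  94.7 138.3] rot [-3.141e+00  1.000e-03  1.060e-01] F [-2.3  4.8  0.2] gap 28.0
```

View pics/k5.png

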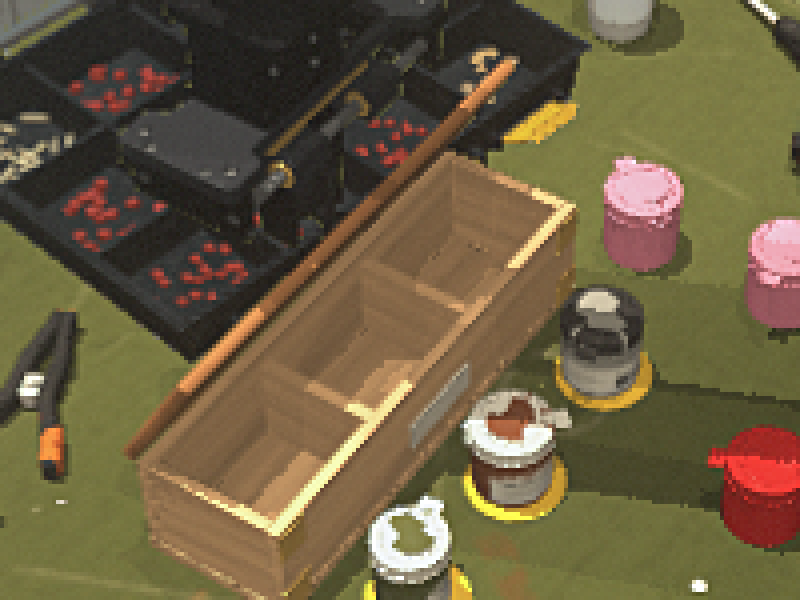

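```bash
python3 - <<'E'
from h import *
yaw=.1042; bx=np.array([np.cos(yaw),np.sin(yaw),0]); by=np.array([-np.sin(yaw),np.cos(yaw),0]); z=np.array([0,0,1.])
ctr=np.array([528.3,78,0])+99.5*bx
def P(x,y,zz): return ctr+x*bx+y*by+zz*z
def lid(t,a,h,y): # t in front of hinge, h above underside
    return P(47.5-(t*np.cos(a)-h*np.sin(a)),y,75+t*np.sin(a)+h*np.cos(a))
for fn,n in(('k5','scene'),('k5t','top'),('k0','scene')):
    im=cv2.imread(f'pics/full_{fn}.png') if fn!='k0' else cv2.imread('pics/scene0.png')
    c=proj(n,P(10,0,110))[0].round().astype(int); w0,h0=(66,50) 
    x,y=c[0]-w0,c[1]-h0; f=6
    w=cv2.resize(im[y:y+2*h0,x:x+2*w0],None,fx=f,fy=f,interpolation=3)
    T=lambda p:((np.array(p).reshape(-1,2)-[x,y]+.5)*f).round().astype(int)
    L=((55,(255,0,0)),(60,(0,255,0)),(65,(0,0,255))) if fn!='k0' else ((0,(0,255,0)),)
    for d,col in L:
        a=np.radians(d)
        for h in (0,9):
            Q=[lid(98,a,h,153),lid(98,a,h,-153),lid(-3,a,h,-153),lid(-3,a,h,153)]
            cv2.polylines(w,[T(proj(n,Q))],True,col,1)
    cv2.imwrite(f'pics/a_{fn}.png',w)
# angle from TCP
g=np.array([667.1,94.7,138.3+19]); d=g-P(47.5,0,75); dx,dz=-d@bx,d[2]
print('box y off',d@by,'r',np.hypot(dx,dz),'angle',np.degrees(np.arctan2(dz,dx))-26.26)
g=np.array([598.4,86.9,92.1+19]); d=g-P(47.5,0,75); dx,dz=-d@bx,d[2]
print('start r',np.hypot(dx,dz),'angle',np.degrees(np.arctan2(dz,dx))-26.26)
E
```

```text
box y off 2.172618771012754 r 82.61572751333269 angle 58.72927133779086
start r 84.45840224584981 angle -0.9554694674614588
```

View pics/a_k5.png

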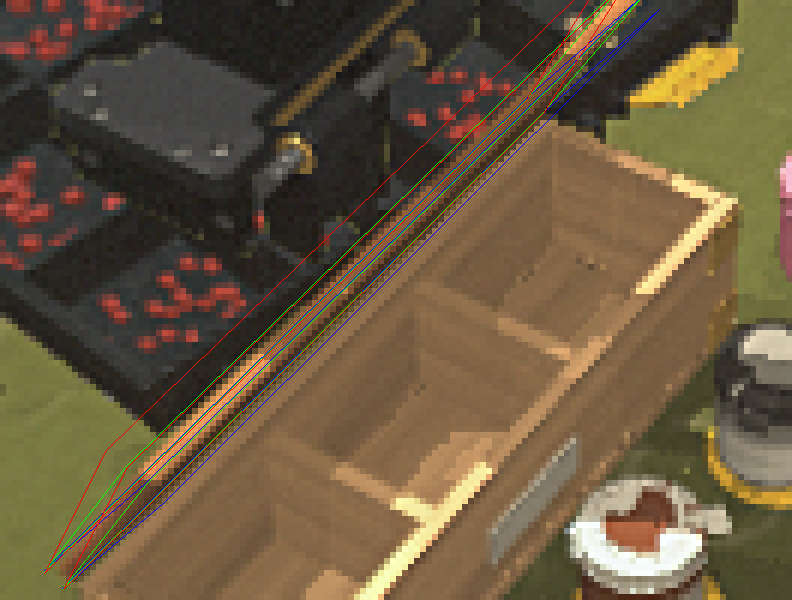

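View pics/a_k5t.png

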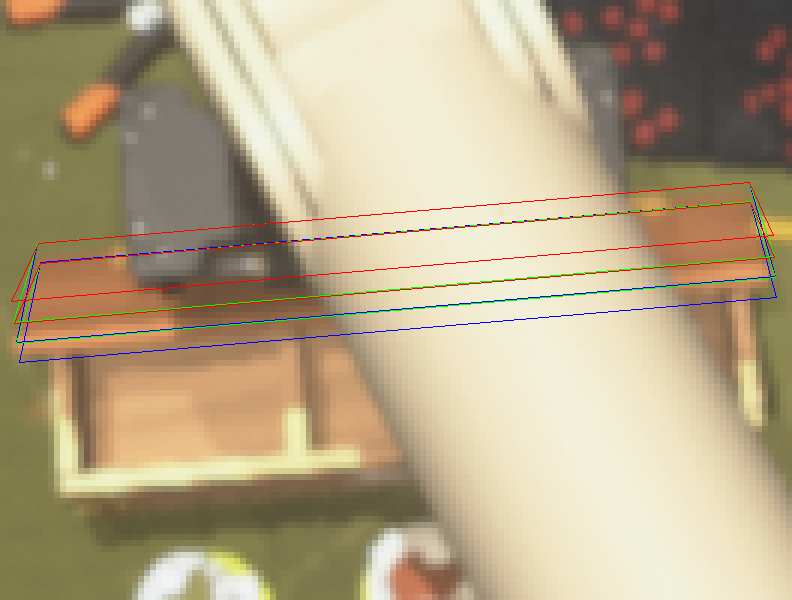

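View pics/a_k0.png

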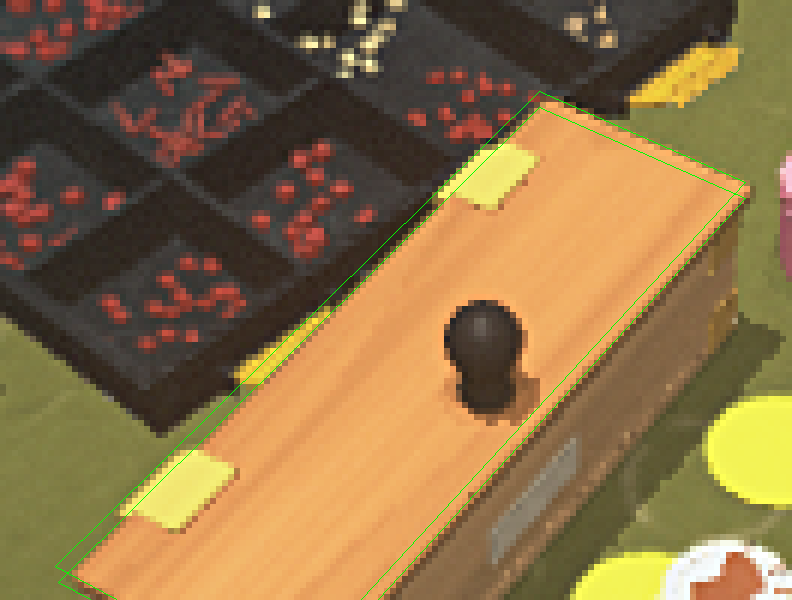

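```bash
python3 -m handwheel '[{"tx":0.08,"ty":0,"tz":0,"ax":0,"ay":0,"az":0,"hand":0.6},{"tx":0,"ty":0,"tz":0,"ax":0,"ay":0,"az":0,"hand":0.6},{"tx":0,"ty":0,"tz":0,"ax":0,"ay":0,"az":0,"hand":0.6},{"tx":0,"ty":0,"tz":0,"ax":0,"ay":0,"az":0,"hand":0.6},{"tx":0,"ty":0,"tz":0,"ax":0,"ay":0,"az":0,"hand":0.6},{"tx":0,"ty":0,"tz":0,"ax":0,"ay":0,"az":0,"hand":0.6}]'
python3 - <<'E'
from h import *
a=cv2.imread('pics/scene0.png'); b=vision.get_image('scene'); cv2.imwrite('pics/fin.png',b)
for t,z in dict(mixing_cup=0,tape_measure=0,rock_cast2=0).items():
    m=finder.mark_of('scene',t)[0]; print(t,np.round(m['uv']),round(m['score'],2))
print({k:np.round(v,3) for k,v in readout.sense().items() if k in('tcp_pos','force','finger_gap','clock')})
E
```

```text
clock: 30.4
tcp_pos: [667.8, 94.7, 138.3]
tool_rot: [-3.141, 0.001, 0.106]
force: [-2.8, 5.5, 0.1]
finger_gap: 0.323
mixing_cup [333. 178.] 0.96
tape_measure [391. 216.] 0.77
rock_cast2 [191. 345.] 0.78
{'clock': np.float64(30.6), 'tcp_pos': array([667.81 ,  94.722, 138.334]), 'force': array([-2.888,  5.641,  0.843]), 'finger_gap': np.float64(0.322)}
```

View pics/fin.png

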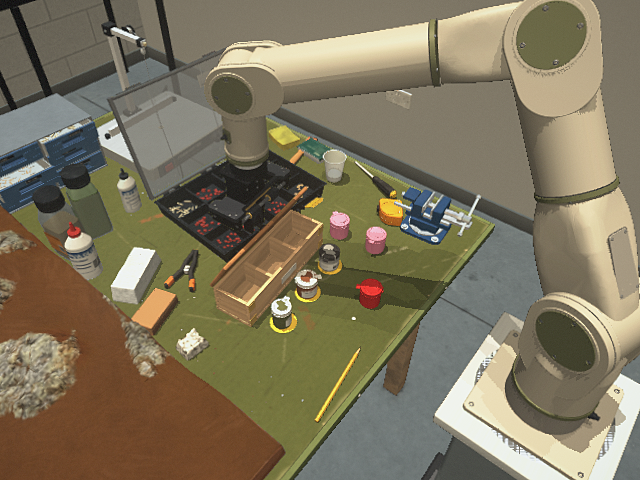

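All three pots stand on their discs at about (282,315), (307,285) and (330,260). The lid is held open by the fingers, and the cup, tape measure and rock have not moved. I'm handing in.

```bash
python3 -c "
from rig import arm
print(arm.hand_in())"
```

```text
the job is handed in; nothing more can be done
None
```

The three pots are on the yellow discs and the lid is open at about 60°, still held by the knob in the fingers. I handed in at about 30.6 s of the 69 s allowed.

- **Pots:** I slid the black, brown and green pots from behind, low down, with two slightly parted, tilted fingertips. Black and brown stopped about 5 mm short, so I pushed each once more. An enlarged overlay in both cameras then showed all three upright and about 2 mm from the disc centres.
- **Lid:** From the arm's movement since gripping the knob, the lid stood at 59.7°, and I then added about half a degree. The pictures, taken before that, suggested 58–60°. The grip opening and wrist force were steady, with the force around 6 N.
- **Cup, tape measure and rock:** Their pixel positions were unchanged to within about 1 px. I kept the gripper clear of the red and pink look-alike pots, and they appear unmoved in the pictures.
- **Checks that disagreed:**
  - After the second pushes the network's pot outlines still put black and brown about 5 mm short, apparently because they took in the yellow of the discs.
  - My fit to the yellow area gave offsets of up to 3 mm for the two cameras together, and up to about 5 mm from one camera alone.
  - I relied on the enlarged overlay instead.
  - The fingers read 28 mm on the 30 mm knob, but it did not slip.

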